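# Park the index plunger and swing the rotary fixture onto its stop

## Robot

A 6-joint arm with a two-finger parallel gripper is mounted at the origin on the work surface. World frame = base frame: x ahead of the robot, y to its left, z up, the work surface at z = 0. Lengths are in m, angles in rad, forces in N, time in s.
With the tool pointing down it reaches from about 0.3 to 0.85 m from the base axis. Payload 5.4 kg.
Tool frame: the origin (TCP) lies at the very end of the fingers, on their centre line; the grasp point (between the pads) lies 19 mm behind it; z points along the fingers, y is the direction in which the jaws open and shut (so a half turn about z gives the same grasp; the last joint's range is limited). The gripper opens to 85 mm and grips with 20 to 120 N. Pads are 22 mm wide; open, the fingers measure 114 mm over their backs; the gripper's body (76 mm by 85 mm) begins 54 mm behind the grasp point. The pads swing forward as they close: fully open they stand 13 mm farther back than shut.
Start: joints at [1.09, 0.158, 1.597, -0, 1.386, -0.21], TCP at [0.154, 0.554, 0.231] pointing down, gripper open.
Joint ranges: [-2.91, 2.91], [-0.94, 2.29], [0.18, 2.7], [-1.29, 4.43], [0.17, 2.64], [-3, 3]. Speed limits (rad/s): [2.57, 2.57, 3.14, 3.14, 3.14, 3.14].

## Interface

Orientations are given as a unit quaternion [w, x, y, z].
In Python, from station import ctrl, capture, workorder gives the robot as it stands.
- The arm moves only by the tool carry_out, never from a script. Its argument "rows" is a list of rows, each a list of 5 numbers: the finger opening in mm, from 0 to 85.4, then the shift along the world's x, y, z in mm, then the turn about the world's z in degrees. A call has exactly 5 rows; each row is the pose to reach, as a shift and turn from the pose commanded when the call began; what a row does not reach only later rows make up. A row lasts 1/10 s, in which the tool goes at most 50 mm and 8.59 degrees, less where a joint would pass 70% of its speed; a pose out of reach is approached as far as the arm can. A call with a gripper value outside its range is refused whole. The fingers move at their own pace and stop on an object; the grip force is fixed at half the most. Time passes only in rows, so rows that repeat a pose let the fingers close, or fill a call up. It gives the time, the measured TCP pose, the force and the opening at its end, in the units of the state.
- ctrl.get_state(): the state, without advancing time (a new reading comes with each control period).
- capture(name): name is "scene" or "top" or "wrist"; returns a dict with "color" (420x560x3 uint8, red, green, blue), "fx", "fy", "cx", "cy" (pixels), "position" and "rotation" of the camera in the world. Camera axes: x right, y down, z forward; pixel columns grow to the right and rows downward; lengths in m; the calibration is good to about 2 mm. A picture is of the moment at which its call begins. There is no depth.
- workorder.finish_job(): hands the job in, once; it reports no verdict.
The state is a dict: "clock": time; "q": joint angles; "joint_velocities": joint speeds; "joint_efforts": joint torques, N m; "position": TCP position; "tcp_rot": TCP orientation; "wrist_force": force on the tool from outside, world axes, zero at the start; "torque": the same for the moment, N m; "width": opening from 0.0 (shut) to 1.0 (fully open).
Only numpy, scipy, OpenCV 4.12 (cv2) and the standard library are available. Lean on these libraries where they do the work, as an engineer would, in place of code of your own. Each camera call takes 0.05 s, during which the arm holds its last target.

## Task

Free the rotary index fixture and set it on its end stop: pull its spring plunger up by the T-handle until the cross pin clears its slot, give it a quarter turn so it drops into the rest notch and stays up by itself, then swing the table by the upright lever handle until the lever rests gently against the stop post, and let go. The fixture only stands on the granite plate, so feel your way: do not force the pin, bang the stop, or tip, lift or push the fixture along, and leave the other things on the plate alone.

Things in the scene. Friction and masses are not known exactly. Their poses are not given: they have to be found in the camera images.
- fixture: rotary index fixture of light alloy, about 3.4 kg, standing loose on the granite plate: square base 172 mm on four feet, a turning table in its middle, a bracket at its +y edge that carries the index plunger. Origin: centre of the underside, on the table's vertical turning axis; z up. It begins to tip when the plunger is pulled up with about 20 N
- index_plunger: sprung index plunger with a black T-handle: bar 52 mm long, 13 wide, 16 high. Origin: centre of the bar, on the plunger's vertical axis; x along the bar. As found it is down: bar along the fixture's x, its centre 136 mm above the fixture's underside. The spring pulls it down with 9 N, rising 0.25 N per mm of lift. Below the bar a hub, 16 mm diameter, reaches 23 mm below the origin
- cross_pin (a point): middle of the plunger's 4 mm cross pin, parallel to the bar, 43 mm below the bar's centre; it lies in a slot of the sleeve, so the plunger cannot turn (beyond about 0.1 rad) until lifted. A quarter turn either way, with the pin lifted over the sleeve's rim, brings it over the rest notch (2 mm deep, 6.6 mm wide), where the spring holds it up, the bar then along the fixture's y
- sleeve_seat (a point): where the plunger's axis passes the bracket's top, 63 mm from the turning axis towards the fixture's +y, 80 mm above its underside. The steel sleeve (26 mm diameter) is screwed in here; its rim stands 20 to 30 mm above this point. So the pin clears the rim after 9 to 19 mm of lift, not known beforehand: feel for it. 1.5 mm above clearing, a firm shoulder ends the lift
- turntable: turning table, flange 144 mm diameter, top 59 mm above the fixture's underside, with a clamped black ring (76 mm diameter) and bolt up to 95 mm; origin on the turning axis, level with the fixture's underside. Locked by the plunger's nose until this is raised 5 mm; then it turns counterclockwise seen from above with about 0.1 N m drag and stays where left
- lever_grip (a point): centre of the grip part of the upright black lever handle, a round post of 16 mm diameter, 98 mm from the turning axis, its top 15 mm above this point and the flat lever arm 34 mm below it
- lever_face (a point): middle of the leading side of the flat steel lever arm, 79 mm from the turning axis: the spot that meets the stop post
- end_stop: stop clamped on the fixture's base: a steel post of 12 mm diameter, its axis 80 mm from the turning axis, its top 49 mm above the fixture's underside; it does not move. Origin on the turning axis
- stop_face (a point): the spot on the stop post that the lever's leading side meets, 0.8 to 1.4 rad of turning (counterclockwise from above) from the lever's start; lever_face and stop_face coincide when the lever rests on the post
- v_block: bystander: steel V-block with a round bar in it, 56 x 50 x 47 mm, origin under its centre
- setting_ring: bystander: plain steel ring, 54 mm diameter, 20 mm high, origin under its centre
- setup_block: bystander: steel block with holes, 26 x 76 x 50 mm, origin under its centre
- granite_plate: fixed black granite surface plate 400 x 600 x 50 mm, its top 50 mm above the bench; origin under its centre

How it is judged:
By the outcome, as a careful person would: the job done as asked, in the order asked, and still so for the second after the job is handed in, with the robot touching nothing.
It also fails if it takes over 67 s, if anything falls off the work surface, if the arm or the gripper's body presses on something with over 40 N, if the wrist force passes 120 N, or if a joint passes its speed limit or range.

## Working session

There is one attempt and no reset: what is moved stays moved. The work goes in short steps, Python scripts to look and compute and a tool call to move; the robot and the scene stay as the last step left them, time stands still between calls to the robot, and variables do not carry over. Pictures are saved under pics/ and viewed, and the job is handed in when it is done.

Besides the shell and the picture viewer there is one more tool, called after ">>>" as a command line: name --pt "numbers of a row" for each row, then --argument value for the rest. carry_out: Moves the arm, as the interface text tells. Its arguments: {"type":"object","properties":{"rows":{"type":"array"}},"required":["rows"]}

```bash
ls; mkdir -p pics
python3 - <<'E'
from station import ctrl, capture
import cv2,numpy as np
s=ctrl.get_state();print(s)
for n in ["scene","top"]:
    c=capture(n);cv2.imwrite(f"pics/{n}0.png",c["color"][:,:,::-1])
    print(n,c["fx"],c["fy"],c["cx"],c["cy"],c["position"],c["rotation"])
E
```

```text
pics
{'clock': 0.0, 'q': array([ 1.08986504e+00,  1.59066875e-01,  1.59825255e+00, -3.01145912e-05,
        1.38622609e+00, -2.10085940e-01]), 'joint_velocities': array([-1.06820857e-03,  1.05470477e-04,  6.32934174e-04, -3.71662262e-04,
        5.98433627e-05,  9.03255570e-04]), 'joint_efforts': array([ 4.03462957e-05, -3.96001017e+01, -3.31432915e+01, -2.27249084e-04,
        8.48039315e-03,  4.95895250e-06]), 'position': array([0.15356772, 0.55347139, 0.23029673]), 'tcp_rot': array([-3.16768572e-04,  1.35006308e-01,  9.90844258e-01, -9.23738664e-04]), 'wrist_force': array([-0.66849552, -0.11315957, -0.07962992]), 'torque': array([-0.01691227, -0.01681929,  0.00340913]), 'width': 0.998912585182435}
scene 401.18425639155566 401.18425639155566 281.8775622333838 216.7412357425072 [1.01008646 0.11711132 0.66273321] [-0.19265359  0.5729521   0.75112774 -0.26536315]
top 429.5252559637253 429.5252559637253 284.90852353170015 206.88784392545546 [ 0.46537677 -0.01260919  0.79769953] [ 0.07001487 -0.66310124  0.74125122 -0.07707979]
```

View pics/scene0.png

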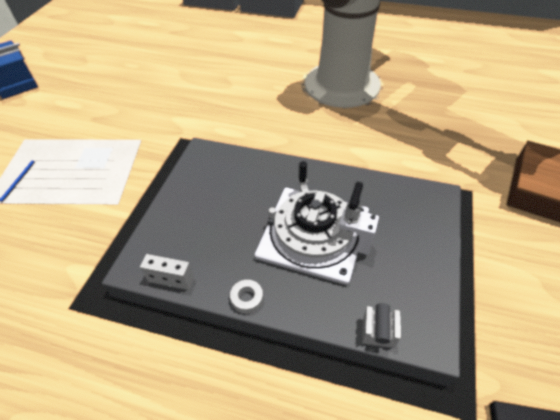

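View pics/top0.png

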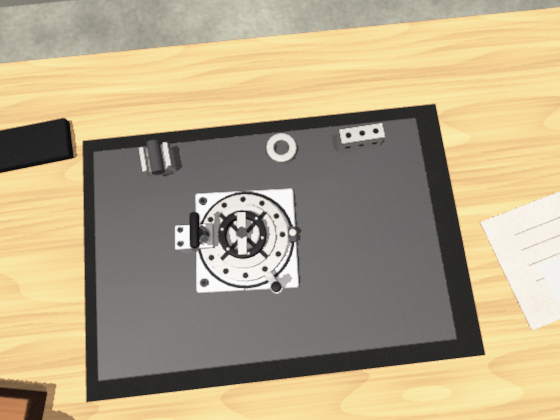

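The fixture is near top-view pixel (245,240). The plunger bar is at (195,230), the lever at (276,286) and the stop post probably at (293,233). I'll enlarge the area and measure it.

```bash
cat > h.py <<'E'
import numpy as np,cv2
from scipy.spatial.transform import Rotation as R
from station import ctrl,capture
def Rm(q): return R.from_quat([q[1],q[2],q[3],q[0]]).as_matrix()
def rot(c):
    r=np.asarray(c["rotation"]); return r if r.ndim==2 else Rm(r)
def ray(c,u,v):
    d=rot(c)@np.array([(u-c["cx"])/c["fx"],(v-c["cy"])/c["fy"],1.]); return np.array(c["position"]),d/np.linalg.norm(d)
def onz(c,u,v,z):
    p,d=ray(c,u,v); return p+d*(z-p[2])/d[2]
def proj(c,P):
    x=rot(c).T@(np.asarray(P)-c["position"]); return np.array([c["fx"]*x[0]/x[2]+c["cx"],c["fy"]*x[1]/x[2]+c["cy"]])
def tri(*rs):
    A=np.zeros((3,3));b=np.zeros(3)
    for p,d in rs:
        M=np.eye(3)-np.outer(d,d);A+=M;b+=M@p
    X=np.linalg.solve(A,b); return X,[np.linalg.norm((np.eye(3)-np.outer(d,d))@(X-p)) for p,d in rs]
def crop(c,x0,y0,w,h,k,name):
    im=c["color"][y0:y0+h,x0:x0+w,::-1]
    cv2.imwrite("pics/"+name,cv2.resize(im,None,fx=k,fy=k,interpolation=cv2.INTER_CUBIC))
def show(): 
    s=ctrl.get_state(); print({k:np.round(s[k],4) for k in ["clock","q","position","tcp_rot","wrist_force","torque","width"]})
E
python3 - <<'E'
from h import *
a=capture("top");b=capture("scene")
crop(a,165,175,150,125,5,"t1.png");crop(b,245,150,150,140,4,"s1.png")
c=capture("wrist");cv2.imwrite("pics/w0.png",c["color"][:,:,::-1])
E
```

```text
(no output)
```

View pics/t1.png

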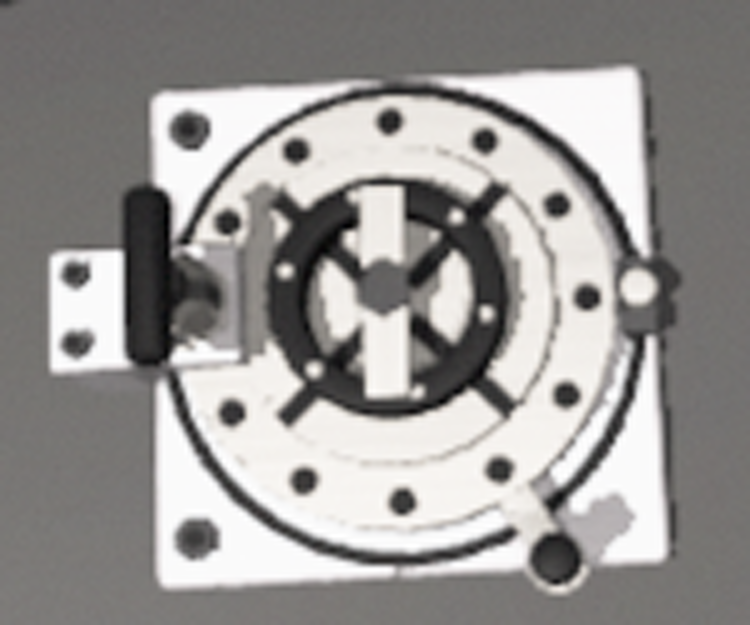

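View pics/s1.png

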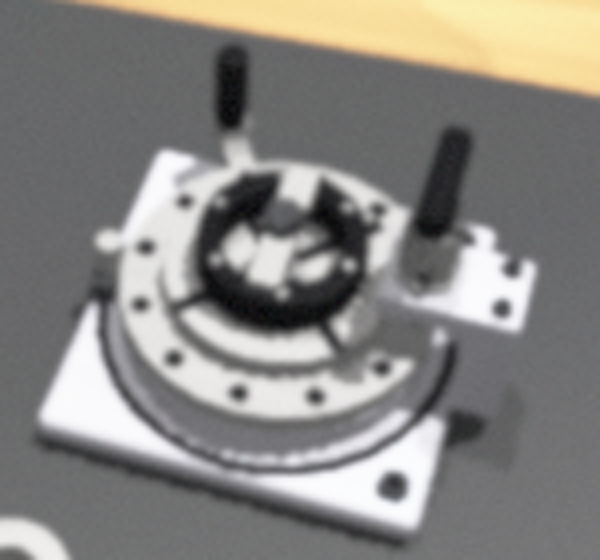

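View pics/w0.png

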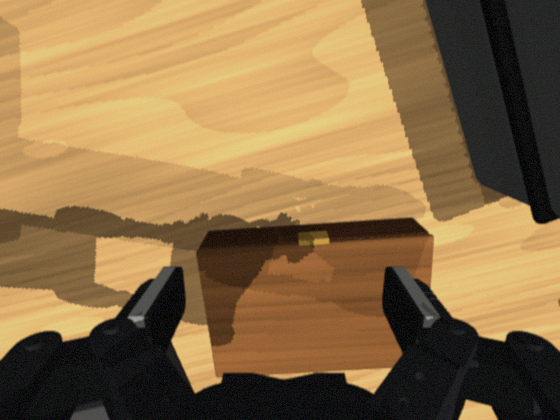

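The crops show the bar centre at t1 (147,275), its axis running up-down in the image. The bolt is at (383,287), the stop post top at (640,287), the lever top at (557,556), and the base corners are visible.

Run:
```python
from h import *
a=capture("top");b=capture("scene")
T=lambda x,y:((x+.5)/5-.5+165,(y+.5)/5-.5+175)
S=lambda x,y:((x+.5)/4-.5+245,(y+.5)/4-.5+150)
C=[onz(a,*T(*p),.068) for p in[(152,95),(640,68),(670,555),(160,585)]]
print("corners",np.round(C,4),[np.linalg.norm(C[i]-C[i-1]) for i in range(4)],np.mean(C,0))
e=[onz(a,*T(*p),.194) for p in[(147,188),(148,362)]];print("bar ends",e,np.mean(e,0))
print("bolt",onz(a,*T(383,287),.145),"stop",onz(a,*T(640,287),.099))
print("bar tri",tri(ray(a,*T(147.5,275)),ray(b,*S(444,180))))
print("lever top tri",tri(ray(a,*T(557,552)),ray(b,*S(233,55))))
print("stop tri",tri(ray(a,*T(640,287)),ray(b,*S(107,238))))
print("bolt tri",tri(ray(a,*T(383,287)),ray(b,*S(285,213))))
show()
```

```text
corners [[ 0.6601  0.125   0.068 ]
 [ 0.6508 -0.0457  0.068 ]
 [ 0.4828 -0.0364  0.068 ]
 [ 0.4919  0.1337  0.068 ]] [np.float64(0.1684308885715913), np.float64(0.17096384408020038), np.float64(0.16823415593603316), np.float64(0.1704196067613718)] [0.57142   0.0441634 0.068    ]
bar ends [array([0.59925302, 0.10453804, 0.194     ]), array([0.54928692, 0.10761818, 0.194     ])] [0.57426997 0.10607811 0.194     ]
bolt [0.57113332 0.04412251 0.145     ] stop [ 0.5692126  -0.03578838  0.099     ]
bar tri (array([0.57565441, 0.10873373, 0.18444831]), [np.float64(0.0007643736943760691), np.float64(0.000764373694376067)])
lever top tri (array([0.48538115, 0.00115137, 0.1414974 ]), [np.float64(0.0015497691111055287), np.float64(0.001549769111105525)])
stop tri (array([ 0.56951028, -0.03528427,  0.09592332]), [np.float64(0.000625324508899797), np.float64(0.0006253245088998296)])
bolt tri (array([0.5716345 , 0.04555634, 0.14053667]), [np.float64(0.001067822732079975), np.float64(0.001067822732079992)])
{'clock': np.float64(0.35), 'q': array([ 1.0899,  0.1586,  1.5972, -0.    ,  1.3862, -0.2101]), 'position': array([0.1538, 0.5539, 0.2311]), 'tcp_rot': array([-1.000e-04,  1.350e-01,  9.908e-01, -2.000e-04]), 'wrist_force': array([-0.3326,  0.4076,  0.2404]), 'torque': array([-0.0043,  0.0286, -0.0111]), 'width': np.float64(1.0012)}
```

>>> carry_out --pt "60 33 -36 20 3" --pt "60 66 -72 40 6" --pt "60 99 -108 50 9" --pt "60 132 -144 50 12.4" --pt "60 165 -180 50 12.4"

```text
clock: 0.85
position: [0.3181, 0.3748, 0.2822]
tcp_rot: [0.001, 0.026, 1.0, 0.001]
wrist_force: [1.3, 1.0, 0.2]
width: 0.702
```

>>> carry_out --pt "45 33 -36 0 0" --pt "45 66 -72 0 0" --pt "45 99 -108 0 0" --pt "45 132 -144 0 0" --pt "45 165 -180 0 0"

```text
clock: 1.35
position: [0.483, 0.1944, 0.2815]
tcp_rot: [0.0, 0.027, 1.0, 0.0]
wrist_force: [0.8, -0.0, -1.0]
width: 0.523
```

>>> carry_out --pt "45 33 -32 0 0" --pt "45 66 -64 0 0" --pt "45 91 -87 0 0" --pt "45 91 -87 0 0" --pt "45 91 -87 0 0"

```text
clock: 1.85
position: [0.5729, 0.1088, 0.2809]
tcp_rot: [-0.0, 0.028, 1.0, 0.0]
wrist_force: [-0.7, -0.4, -0.2]
width: 0.527
```

Run:
```python
from h import *
show()
c=capture("wrist");cv2.imwrite("pics/w1.png",c["color"][:,:,::-1])
print(c["position"],c["rotation"],c["fx"],proj(c,[.5745,.1065,.194]))
```

```text
{'clock': np.float64(1.85), 'q': array([-1.9600e-02,  1.5100e-01,  1.5075e+00,  4.0000e-04,  1.4841e+00,
       -1.5348e+00]), 'position': array([0.5729, 0.1088, 0.2809]), 'tcp_rot': array([-5.000e-04,  2.780e-02,  9.996e-01,  2.000e-04]), 'wrist_force': array([-0.7034, -0.4488, -0.1945]), 'torque': array([ 0.0202, -0.0341, -0.0544]), 'width': np.float64(0.5275)}
[0.4971695  0.11258612 0.42450307] [0.10988766 0.71775575 0.67955007 0.10470476] 340.6177248464324 [280.52595197 211.60443798]
```

View pics/w1.png

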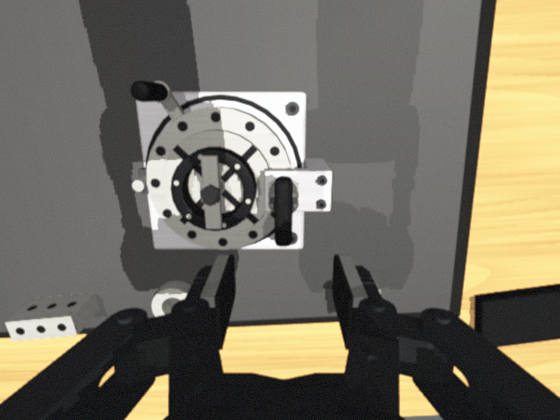

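The bar in the wrist view is centred at about (284,211), against a predicted (280.5,211.6), so they disagree by about 2 mm in y. I'll go lower and look again.

>>> carry_out --pt "45 2 -1 -15 0" --pt "45 2 -1 -35 0" --pt "45 2 -1 -55 0" --pt "45 2 -1 -60 0" --pt "45 2 -1 -60 0"

```text
clock: 2.4
position: [0.5736, 0.1088, 0.2199]
tcp_rot: [-0.001, 0.027, 1.0, -0.0]
wrist_force: [-0.2, 0.6, 0.2]
width: 0.519
```

Run:
```python
from h import *
show()
c=capture("wrist");crop(c,160,100,240,180,3,"w2.png")
s=ctrl.get_state();p=s["position"]; M=Rm(s["tcp_rot"])
print("tcp px",proj(c,p),"bar exp",proj(c,[.5745,.1065,.194]))
for k in(.0225,-.0225): print(proj(c,p+M[:,1]*k))
a=capture("top");crop(a,165,175,150,125,5,"t2.png")
```

```text
{'clock': np.float64(2.4), 'q': array([-0.0193,  0.1917,  1.5822, -0.    ,  1.3705, -1.5368]), 'position': array([0.5736, 0.1088, 0.2199]), 'tcp_rot': array([-0.0014,  0.0267,  0.9996, -0.    ]), 'wrist_force': array([-0.1685,  0.5598,  0.1704]), 'torque': array([0.0078, 0.0095, 0.0492]), 'width': np.float64(0.5193)}
tcp px [283.72055004 270.26857966] bar exp [279.59262576 246.23438544]
[332.01670108 270.31087912]
[235.41235252 270.22626963]
```

View pics/w2.png

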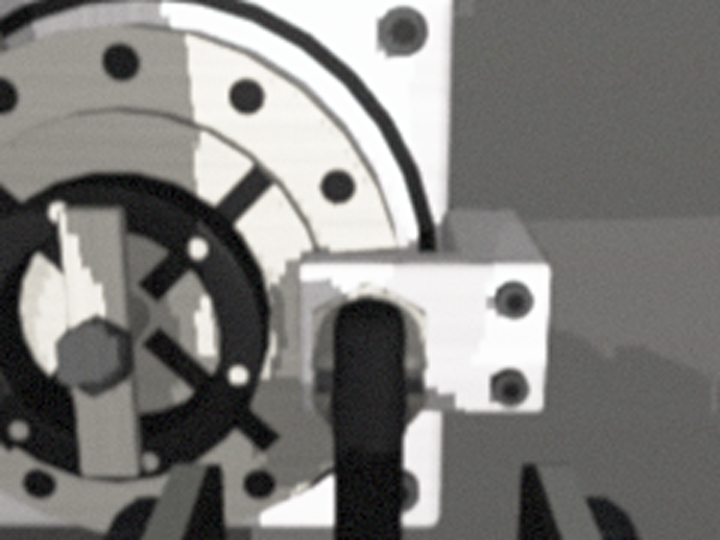

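Run:
```python
from h import *
c=capture("wrist")
print(onz(c,283,199.5,.194), proj(c,[.5485,.1085,.194]),onz(c,283,199.5,.190))
crop(c,180,180,200,160,4,"w3.png")
```

```text
[0.55041108 0.10940742 0.194     ] [281.07745841 196.09875615] [0.55160872 0.1093415  0.19      ]
```

View pics/w3.png

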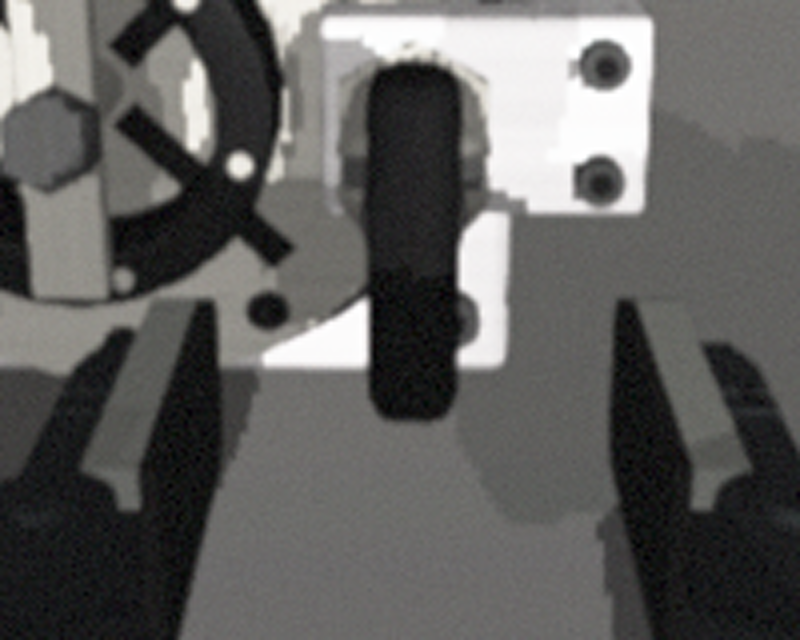

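View pics/t2.png

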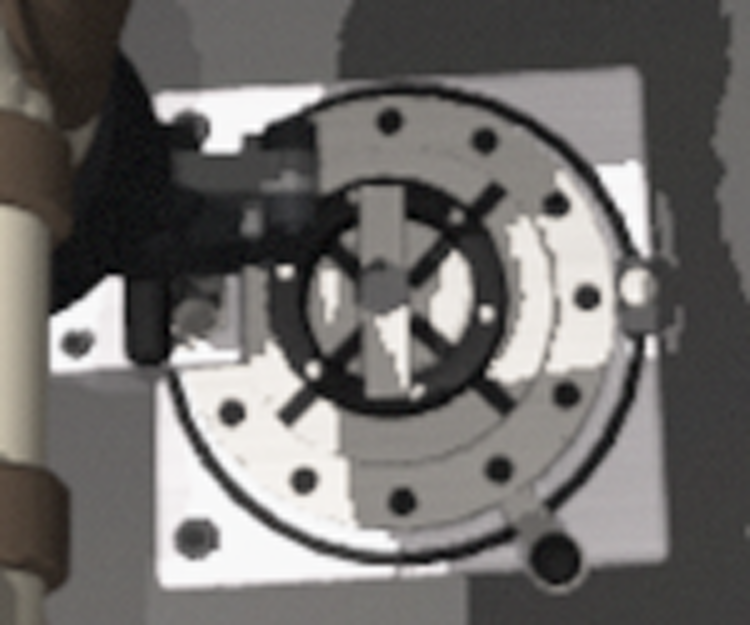

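Run:
```python
from h import *
c=capture("wrist")
r1=180+65.5/4-.5;r2=180+418.5/4-.5
for z in(.178,.182,.194): print(z,onz(c,283,r1,z)[:2],onz(c,283,r2,z)[:2])
s=ctrl.get_state();p=s["position"];M=Rm(s["tcp_rot"]);print("tips exp row",proj(c,p),M[:,1],M[:,2])
```

```text
0.178 [0.55350706 0.10913343] [0.61083079 0.10607952]
0.182 [0.55235202 0.10919722] [0.60845536 0.10620832]
0.194 [0.54888687 0.1093886 ] [0.6013291  0.10659475]
tips exp row [283.7876417  267.53562146] [5.39800009e-02 9.98542012e-01 1.02510537e-04] [ 2.38922191e-03 -2.64985908e-05 -9.99997145e-01]
```

>>> carry_out --pt "40 1.2 0 -12 0" --pt "36 1.2 0 -24 0" --pt "32 1.2 0 -34 0" --pt "28 1.2 0 -39 0" --pt "24 1.2 0 -39 0"

```text
clock: 3.1
position: [0.5752, 0.1081, 0.1807]
tcp_rot: [-0.001, 0.027, 1.0, 0.0]
wrist_force: [-0.2, 0.2, -0.8]
width: 0.279
```

>>> carry_out --pt "20 0 0 0 0" --pt "18 0 0 0 0" --pt "16 0 0 0 0" --pt "15 0 0 0 0" --pt "15 0 0 0 0"

```text
clock: 3.6
position: [0.5762, 0.1082, 0.1826]
tcp_rot: [0.0, 0.027, 1.0, 0.0]
wrist_force: [-0.1, 0.5, -0.7]
width: 0.177
```

Run:
```python
from h import *
show()
c=capture("wrist");crop(c,180,180,200,160,4,"w4.png")
```

```text
{'clock': np.float64(3.6), 'q': array([-0.0204,  0.2269,  1.6169, -0.    ,  1.2974, -1.5369]), 'position': array([0.5762, 0.1082, 0.1826]), 'tcp_rot': array([2.000e-04, 2.720e-02, 9.996e-01, 0.000e+00]), 'wrist_force': array([-0.1494,  0.4627, -0.6862]), 'torque': array([ 0.0045,  0.027 , -0.021 ]), 'width': np.float64(0.1767)}
```

View pics/w4.png

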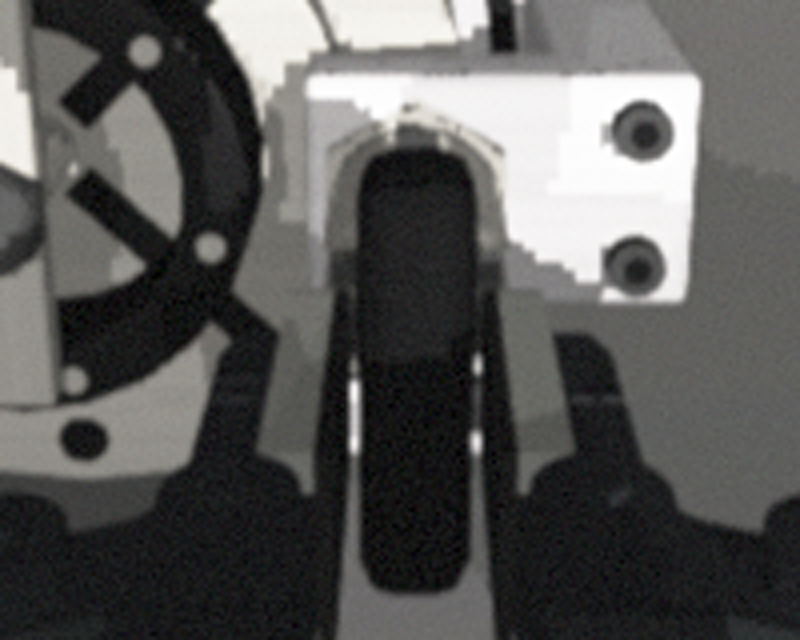

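The bar is centred between the pads, with about 1 mm free on each side. Closing.

>>> carry_out --pt "14 0 0 0 0" --pt "13 0 0 0 0" --pt "12 0 0 0 0" --pt "10 0 0 0 0" --pt "8 0 0 0 0"

```text
clock: 4.15
position: [0.5761, 0.1082, 0.1825]
tcp_rot: [0.0, 0.027, 1.0, 0.0]
wrist_force: [-1.2, -0.4, 2.3]
width: 0.133
```

>>> carry_out --pt "5 0 0 0 0" --pt "5 0 0 0 0" --pt "5 0 0 0 0" --pt "5 0 0 0 0" --pt "5 0 0 0 0"

```text
clock: 4.65
position: [0.5761, 0.1082, 0.1826]
tcp_rot: [0.0, 0.027, 1.0, 0.0]
wrist_force: [-2.2, 0.4, 4.5]
width: 0.132
```

Run:
```python
from h import *
show()
```

```text
{'clock': np.float64(4.65), 'q': array([-0.0204,  0.2269,  1.6168,  0.    ,  1.2977, -1.5369]), 'position': array([0.5761, 0.1082, 0.1826]), 'tcp_rot': array([1.000e-04, 2.720e-02, 9.996e-01, 0.000e+00]), 'wrist_force': array([-2.2324,  0.3828,  4.4916]), 'torque': array([ 0.0782,  0.3726, -0.0817]), 'width': np.float64(0.1316)}
```

>>> carry_out --pt "5 0 0 0.6 0" --pt "5 0 0 1.2 0" --pt "5 0 0 1.8 0" --pt "5 0 0 2.4 0" --pt "5 0 0 3 0"

```text
clock: 5.15
position: [0.576, 0.1082, 0.1834]
tcp_rot: [-0.0, 0.027, 1.0, 0.0]
wrist_force: [6.0, 1.0, -10.9]
width: 0.13
```

>>> carry_out --pt "5 0 0 0.6 0" --pt "5 0 0 1.2 0" --pt "5 0 0 1.8 0" --pt "5 0 0 2.4 0" --pt "5 0 0 3 0"

```text
clock: 5.65
position: [0.576, 0.1082, 0.1862]
tcp_rot: [-0.0, 0.027, 1.0, 0.0]
wrist_force: [5.9, 0.6, -10.5]
width: 0.131
```

Run:
```python
from h import *
show()
c=capture("wrist");crop(c,180,180,200,160,4,"w5.png")
```

```text
{'clock': np.float64(5.65), 'q': array([-2.0600e-02,  2.2370e-01,  1.6131e+00,  3.0000e-04,  1.3053e+00,
       -1.5369e+00]), 'position': array([0.576 , 0.1082, 0.1862]), 'tcp_rot': array([-3.000e-04,  2.730e-02,  9.996e-01,  2.000e-04]), 'wrist_force': array([  5.9088,   0.5787, -10.4952]), 'torque': array([ 0.1225, -1.0741,  0.0266]), 'width': np.float64(0.1314)}
```

View pics/w5.png

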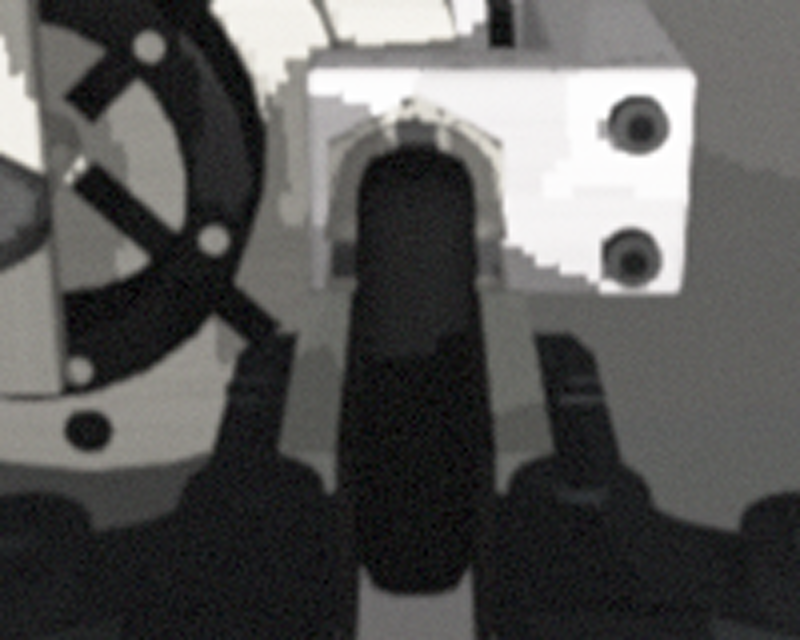

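Lateral Fx is 6 N, so I'll relieve it while lifting on.

>>> carry_out --pt "5 0.3 0 0.4 0" --pt "5 0.6 0 0.8 0" --pt "5 0.9 0 1.2 0" --pt "5 0.9 0 1.6 0" --pt "5 0.9 0 2 0"

```text
clock: 6.2
position: [0.5761, 0.1081, 0.1892]
tcp_rot: [-0.001, 0.027, 1.0, -0.0]
wrist_force: [1.7, 0.6, -13.0]
width: 0.129
```

Run:
```python
from h import *
show()
```

```text
{'clock': np.float64(6.2), 'q': array([-2.0400e-02,  2.2280e-01,  1.6081e+00, -1.0000e-04,  1.3134e+00,
       -1.5368e+00]), 'position': array([0.5761, 0.1081, 0.1892]), 'tcp_rot': array([-0.0013,  0.0272,  0.9996, -0.    ]), 'wrist_force': array([  1.7363,   0.6321, -13.0366]), 'torque': array([ 0.0579, -0.3813,  0.028 ]), 'width': np.float64(0.1292)}
```

>>> carry_out --pt "5 0.1 0 0.3 0" --pt "5 0.2 0 0.6 0" --pt "5 0.3 0 0.9 0" --pt "5 0.3 0 1.2 0" --pt "5 0.3 0 1.5 0"

```text
clock: 6.7
position: [0.5761, 0.1082, 0.1911]
tcp_rot: [-0.002, 0.027, 1.0, -0.0]
wrist_force: [-4.3, 0.0, -11.4]
width: 0.131
```

>>> carry_out --pt "5 0 0 0.3 0" --pt "5 0 0 0.6 0" --pt "5 0 0 0.9 0" --pt "5 0 0 0.9 0" --pt "5 0 0 0.9 0"

```text
clock: 7.2
position: [0.5762, 0.1081, 0.1921]
tcp_rot: [-0.002, 0.027, 1.0, -0.0]
wrist_force: [-5.5, -0.2, -11.3]
width: 0.134
```

>>> carry_out --pt "5 -0.3 0 0.2 0" --pt "5 -0.5 0 0.4 0" --pt "5 -0.6 0 0.6 0" --pt "5 -0.6 0 0.8 0" --pt "5 -0.6 0 0.8 0"

```text
clock: 7.7
position: [0.5762, 0.1082, 0.1932]
tcp_rot: [-0.001, 0.027, 1.0, -0.0]
wrist_force: [-5.5, -0.7, -13.1]
width: 0.134
```

>>> carry_out --pt "5 0 0 0.2 0" --pt "5 0 0 0.4 0" --pt "5 0 0 0.6 0" --pt "5 0 0 0.8 0" --pt "5 0 0 0.8 0"

```text
clock: 8.2
position: [0.5761, 0.1082, 0.194]
tcp_rot: [-0.001, 0.027, 1.0, -0.0]
wrist_force: [-5.2, -0.3, -13.2]
width: 0.131
```

>>> carry_out --pt "5 -0.2 0 0.2 0" --pt "5 -0.4 0 0.4 0" --pt "5 -0.5 0 0.6 0" --pt "5 -0.5 0 0.8 0" --pt "5 -0.5 0 0.8 0"

```text
clock: 8.7
position: [0.5762, 0.1081, 0.1951]
tcp_rot: [-0.0, 0.027, 1.0, -0.0]
wrist_force: [-4.9, 0.0, -13.2]
width: 0.131
```

Run:
```python
from h import *
show()
```

```text
{'clock': np.float64(8.7), 'q': array([-0.0205,  0.2158,  1.6042, -0.    ,  1.3217, -1.5369]), 'position': array([0.5762, 0.1081, 0.1951]), 'tcp_rot': array([-0.    ,  0.0272,  0.9996, -0.    ]), 'wrist_force': array([-4.85410e+00,  7.10000e-03, -1.31833e+01]), 'torque': array([0.0535, 0.7222, 0.0619]), 'width': np.float64(0.131)}
```

>>> carry_out --pt "5 -0.3 0 0.2 0" --pt "5 -0.5 0 0.4 0" --pt "5 -0.6 0 0.6 0" --pt "5 -0.6 0 0.8 0" --pt "5 -0.6 0 0.8 0"

```text
clock: 9.2
position: [0.5761, 0.1082, 0.1962]
tcp_rot: [0.001, 0.027, 1.0, 0.0]
wrist_force: [-0.2, 0.3, -12.9]
width: 0.129
```

>>> carry_out --pt "5 -0.2 0 0.2 0" --pt "5 -0.3 0 0.4 0" --pt "5 -0.3 0 0.6 0" --pt "5 -0.3 0 0.8 0" --pt "5 -0.3 0 0.8 0"

```text
clock: 9.7
position: [0.576, 0.1081, 0.1972]
tcp_rot: [0.001, 0.027, 1.0, 0.0]
wrist_force: [3.3, 0.6, -13.7]
width: 0.126
```

>>> carry_out --pt "5 0.2 0 0.2 0" --pt "5 0.2 0 0.4 0" --pt "5 0.2 0 0.6 0" --pt "5 0.2 0 0.8 0" --pt "5 0.2 0 0.8 0"

```text
clock: 10.2
position: [0.576, 0.1081, 0.1978]
tcp_rot: [0.001, 0.027, 1.0, 0.0]
wrist_force: [4.7, 0.7, -13.4]
width: 0.129
```

>>> carry_out --pt "5 0.1 0 0.2 0" --pt "5 0.1 0 0.4 0" --pt "5 0.1 0 0.6 0" --pt "5 0.1 0 0.7 0" --pt "5 0.1 0 0.7 0"

```text
clock: 10.7
position: [0.576, 0.1081, 0.1984]
tcp_rot: [0.001, 0.027, 1.0, 0.0]
wrist_force: [5.2, 1.9, -14.0]
width: 0.131
```

>>> carry_out --pt "5 0.1 0 0.2 0" --pt "5 0.2 0 0.4 0" --pt "5 0.2 0 0.5 0" --pt "5 0.2 0 0.5 0" --pt "5 0.2 0 0.5 0"

```text
clock: 11.2
position: [0.576, 0.1081, 0.1988]
tcp_rot: [0.0, 0.027, 1.0, 0.0]
wrist_force: [5.1, 0.1, -14.7]
width: 0.13
```

Run:
```python
from h import *
show()
c=capture("scene");crop(c,300,140,110,100,6,"s5.png")
c=capture("wrist");crop(c,180,180,200,160,4,"w6.png")
```

```text
{'clock': np.float64(11.2), 'q': array([-0.0205,  0.2117,  1.6015,  0.    ,  1.3277, -1.5369]), 'position': array([0.576 , 0.1081, 0.1988]), 'tcp_rot': array([3.000e-04, 2.720e-02, 9.996e-01, 0.000e+00]), 'wrist_force': array([  5.105 ,   0.0829, -14.6531]), 'torque': array([ 0.1363, -0.8512, -0.046 ]), 'width': np.float64(0.1304)}
```

View pics/s5.png

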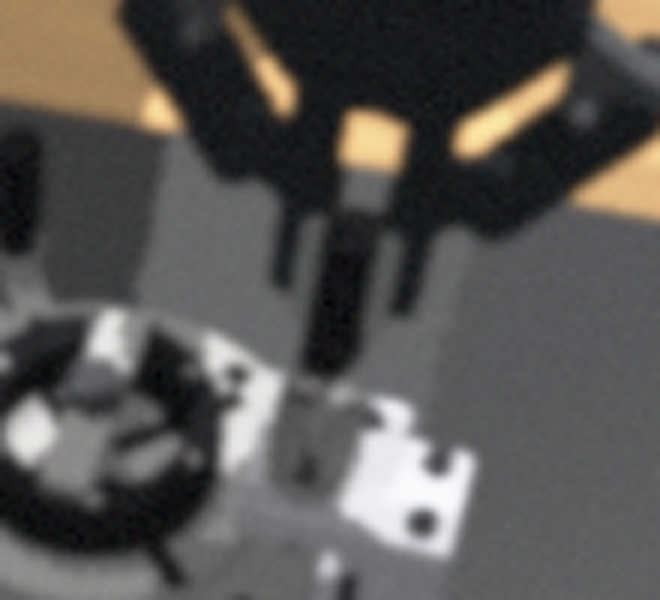

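View pics/w6.png

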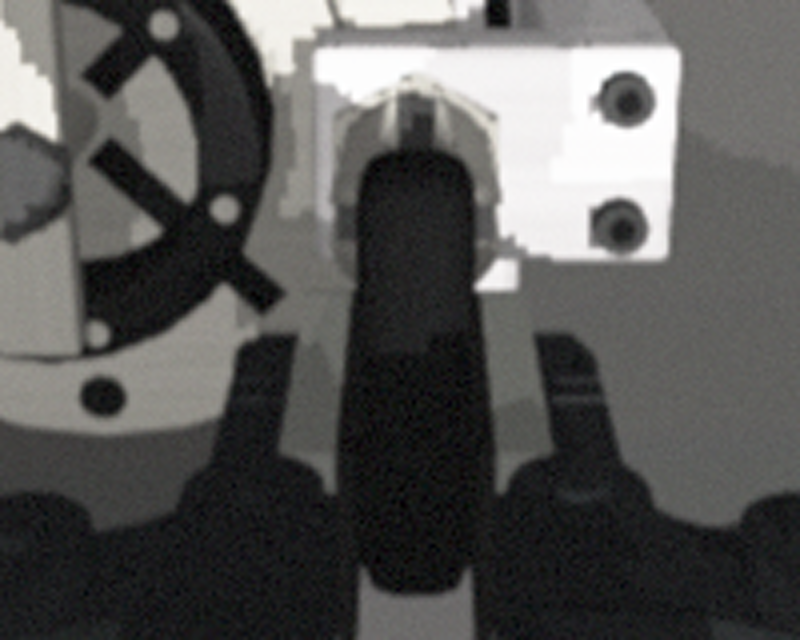

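>>> carry_out --pt "5 0.2 0 0.2 0" --pt "5 0.4 0 0.4 0" --pt "5 0.4 0 0.5 0" --pt "5 0.4 0 0.5 0" --pt "5 0.4 0 0.5 0"

```text
clock: 11.8
position: [0.5761, 0.1081, 0.1991]
tcp_rot: [-0.0, 0.027, 1.0, -0.0]
wrist_force: [3.4, 0.3, -14.9]
width: 0.131
```

>>> carry_out --pt "5 0.2 0 0.2 0" --pt "5 0.2 0 0.4 0" --pt "5 0.2 0 0.5 0" --pt "5 0.2 0 0.5 0" --pt "5 0.2 0 0.5 0"

```text
clock: 12.3
position: [0.5761, 0.1082, 0.1995]
tcp_rot: [-0.0, 0.027, 1.0, -0.0]
wrist_force: [0.6, 0.2, -14.5]
width: 0.131
```

>>> carry_out --pt "5 0 0 0.2 0" --pt "5 0 0 0.4 0" --pt "5 0 0 0.6 0" --pt "5 0 0 0.6 0" --pt "5 0 0 0.6 0"

```text
clock: 12.8
position: [0.5761, 0.1081, 0.2002]
tcp_rot: [-0.0, 0.027, 1.0, -0.0]
wrist_force: [0.2, 0.8, -14.2]
width: 0.129
```

>>> carry_out --pt "5 0 0 0.2 0" --pt "5 0 0 0.4 0" --pt "5 0 0 0.5 0" --pt "5 0 0 0.5 0" --pt "5 0 0 0.5 0"

```text
clock: 13.3
position: [0.5761, 0.1081, 0.2006]
tcp_rot: [-0.0, 0.027, 1.0, -0.0]
wrist_force: [-1.5, -0.1, -14.3]
width: 0.132
```

>>> carry_out --pt "5 0 0 0.2 0" --pt "5 0 0 0.4 0" --pt "5 0 0 0.5 0" --pt "5 0 0 0.5 0" --pt "5 0 0 0.5 0"

```text
clock: 13.8
position: [0.5761, 0.1081, 0.2011]
tcp_rot: [-0.0, 0.027, 1.0, -0.0]
wrist_force: [-2.7, 0.8, -15.0]
width: 0.128
```

>>> carry_out --pt "5 -0.1 0 0.2 0" --pt "5 -0.1 0 0.4 0" --pt "5 -0.1 0 0.5 0" --pt "5 -0.1 0 0.5 0" --pt "5 -0.1 0 0.5 0"

```text
clock: 14.3
position: [0.5761, 0.1082, 0.2016]
tcp_rot: [-0.0, 0.027, 1.0, -0.0]
wrist_force: [-2.7, -0.5, -17.0]
width: 0.126
```

>>> carry_out --pt "5 0 0 0 0" --pt "5 0 0 0 0" --pt "5 0 0 0 0" --pt "5 0 0 0 0" --pt "5 0 0 0 0"

```text
clock: 14.8
position: [0.5762, 0.1081, 0.2016]
tcp_rot: [-0.0, 0.027, 1.0, -0.0]
wrist_force: [-2.8, -0.1, -17.7]
width: 0.126
```

Run:
```python
from h import *
show()
a=capture("top");crop(a,165,175,150,125,5,"t3.png")
```

```text
{'clock': np.float64(14.8), 'q': array([-0.0205,  0.2104,  1.5973, -0.    ,  1.3343, -1.5369]), 'position': array([0.5762, 0.1081, 0.2016]), 'tcp_rot': array([-2.000e-04,  2.720e-02,  9.996e-01, -0.000e+00]), 'wrist_force': array([ -2.8463,  -0.1259, -17.6773]), 'torque': array([0.064 , 0.4334, 0.0624]), 'width': np.float64(0.1263)}
```

The force rises to 17.7 N at about 18.8 mm, so the shoulder is reached. I'll back off about 0.8 mm and start turning gently.

>>> carry_out --pt "5 0 0 -0.4 0" --pt "5 0 0 -0.7 0" --pt "5 0 0 -0.7 0" --pt "5 0 0 -0.7 0" --pt "5 0 0 -0.7 0"

```text
clock: 15.35
position: [0.5762, 0.1081, 0.2012]
tcp_rot: [-0.0, 0.027, 1.0, -0.0]
wrist_force: [-4.6, -0.3, -14.2]
width: 0.133
```

>>> carry_out --pt "5 0 0 0 -1" --pt "5 0 0 0 -2" --pt "5 0 0 0 -3" --pt "5 0 0 0 -4" --pt "5 0 0 0 -5"

```text
clock: 15.85
position: [0.5762, 0.1081, 0.2011]
tcp_rot: [-0.0, 0.072, 0.997, -0.0]
wrist_force: [-5.0, 0.3, -13.9]
width: 0.13
```

Run:
```python
from h import *
show()
```

```text
{'clock': np.float64(15.85), 'q': array([-0.0204,  0.2109,  1.5978, -0.    ,  1.3332, -1.4481]), 'position': array([0.5762, 0.1081, 0.2011]), 'tcp_rot': array([-1.000e-04,  7.150e-02,  9.974e-01, -0.000e+00]), 'wrist_force': array([ -4.9905,   0.3355, -13.8843]), 'torque': array([0.0437, 0.8331, 0.0417]), 'width': np.float64(0.13)}
```

>>> carry_out --pt "5 -0.2 0 0 -1" --pt "5 -0.4 0 0 -2" --pt "5 -0.4 0 0 -3" --pt "5 -0.4 0 0 -4" --pt "5 -0.4 0 0 -5"

```text
clock: 16.35
position: [0.5761, 0.1081, 0.2012]
tcp_rot: [0.0, 0.115, 0.993, 0.0]
wrist_force: [-2.5, -0.8, -15.6]
width: 0.129
```

Run:
```python
from h import *
show()
c=capture("wrist");crop(c,180,180,200,160,4,"w7.png")
```

```text
{'clock': np.float64(16.35), 'q': array([-0.0205,  0.2099,  1.5987, -0.    ,  1.3324, -1.3609]), 'position': array([0.5761, 0.1081, 0.2012]), 'tcp_rot': array([3.000e-04, 1.150e-01, 9.934e-01, 0.000e+00]), 'wrist_force': array([ -2.4919,  -0.7921, -15.6394]), 'torque': array([0.0636, 0.4545, 0.0038]), 'width': np.float64(0.1294)}
```

View pics/w7.png

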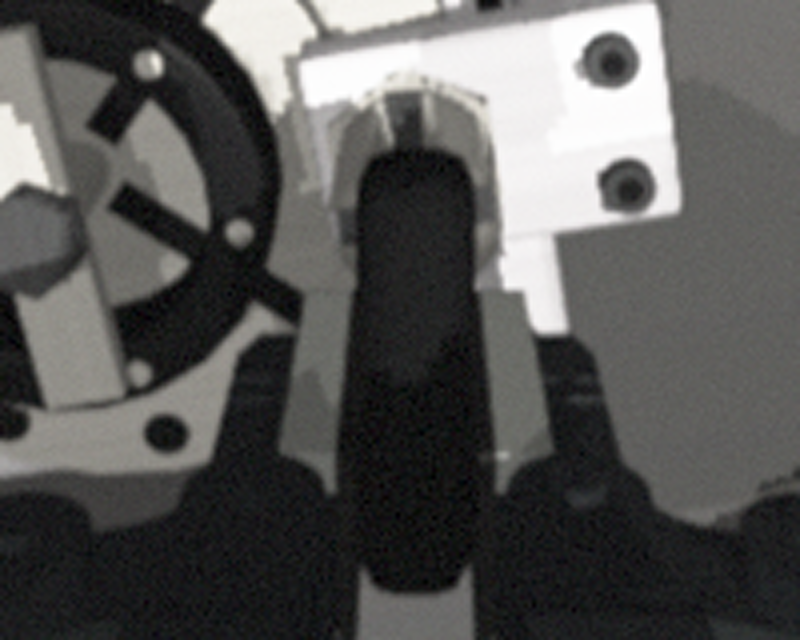

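The bar has turned 10° with the hand with no torque, and the fixture has stayed put. Continuing.

>>> carry_out --pt "5 -0.1 0 -0.1 -2" --pt "5 -0.2 0 -0.2 -4" --pt "5 -0.2 0 -0.2 -6" --pt "5 -0.2 0 -0.2 -8" --pt "5 -0.2 0 -0.2 -10"

```text
clock: 16.9
position: [0.5761, 0.1081, 0.2012]
tcp_rot: [0.001, 0.201, 0.98, 0.0]
wrist_force: [-2.3, -0.0, -15.1]
width: 0.129
```

>>> carry_out --pt "5 0 0 0 -2" --pt "5 0 0 0 -4" --pt "5 0 0 0 -6" --pt "5 0 0 0 -8" --pt "5 0 0 0 -10"

```text
clock: 17.4
position: [0.5761, 0.1081, 0.2012]
tcp_rot: [0.001, 0.286, 0.958, 0.0]
wrist_force: [-1.7, -0.1, -14.6]
width: 0.125
```

Run:
```python
from h import *
show()
```

```text
{'clock': np.float64(17.4), 'q': array([-2.0500e-02,  2.0940e-01,  1.5992e+00, -1.0000e-04,  1.3318e+00,
       -1.0116e+00]), 'position': array([0.5761, 0.1081, 0.2012]), 'tcp_rot': array([6.000e-04, 2.858e-01, 9.583e-01, 1.000e-04]), 'wrist_force': array([ -1.7113,  -0.1184, -14.5864]), 'torque': array([0.0198, 0.4033, 0.0209]), 'width': np.float64(0.1255)}
```

>>> carry_out --pt "5 0 0 0 -3" --pt "5 0 0 0 -6" --pt "5 0 0 0 -9" --pt "5 0 0 0 -12" --pt "5 0 0 0 -15"

```text
clock: 17.9
position: [0.5761, 0.108, 0.2012]
tcp_rot: [0.001, 0.409, 0.913, 0.0]
wrist_force: [-2.4, -0.6, -14.8]
width: 0.129
```

>>> carry_out --pt "5 0 0 0 -3" --pt "5 0 0 0 -6" --pt "5 0 0 0 -9" --pt "5 0 0 0 -12" --pt "5 0 0 0 -15"

```text
clock: 18.4
position: [0.576, 0.108, 0.2012]
tcp_rot: [0.0, 0.524, 0.851, 0.0]
wrist_force: [-3.2, 0.1, -15.0]
width: 0.13
```

>>> carry_out --pt "5 0 0 0 -3" --pt "5 0 0 0 -6" --pt "5 0 0 0 -9" --pt "5 0 0 0 -12" --pt "5 0 0 0 -15"

```text
clock: 18.9
position: [0.576, 0.108, 0.2012]
tcp_rot: [0.0, 0.631, 0.776, 0.0]
wrist_force: [-2.9, -1.6, -14.4]
width: 0.129
```

>>> carry_out --pt "5 0 0 0 -3" --pt "5 0 0 0 -6" --pt "5 0 0 0 -9" --pt "5 0 0 0 -12" --pt "5 0 0 0 -15"

```text
clock: 19.4
position: [0.5759, 0.108, 0.2011]
tcp_rot: [0.0, 0.727, 0.687, 0.0]
wrist_force: [-3.4, -0.4, -15.4]
width: 0.131
```

Run:
```python
from h import *
show()
print(R.from_matrix(Rm(ctrl.get_state()["tcp_rot"])).as_euler('ZYX',degrees=True))
a=capture("top");crop(a,165,175,150,125,5,"t4.png")
c=capture("wrist");crop(c,160,160,240,180,3,"w8.png")
```

```text
{'clock': np.float64(19.4), 'q': array([-2.0600e-02,  2.0940e-01,  1.5994e+00, -3.0000e-04,  1.3322e+00,
        3.6300e-02]), 'position': array([0.5759, 0.108 , 0.2011]), 'tcp_rot': array([3.000e-04, 7.269e-01, 6.867e-01, 1.000e-04]), 'wrist_force': array([ -3.3771,  -0.4276, -15.3627]), 'torque': array([-0.0117,  0.5165,  0.0401]), 'width': np.float64(0.1311)}
[8.67427877e+01 1.77684660e-02 1.79964186e+02]
```

View pics/w8.png

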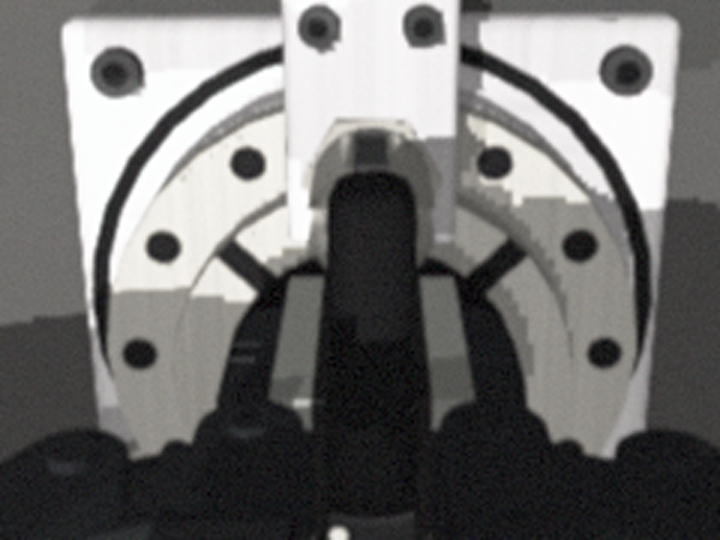

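View pics/t4.png

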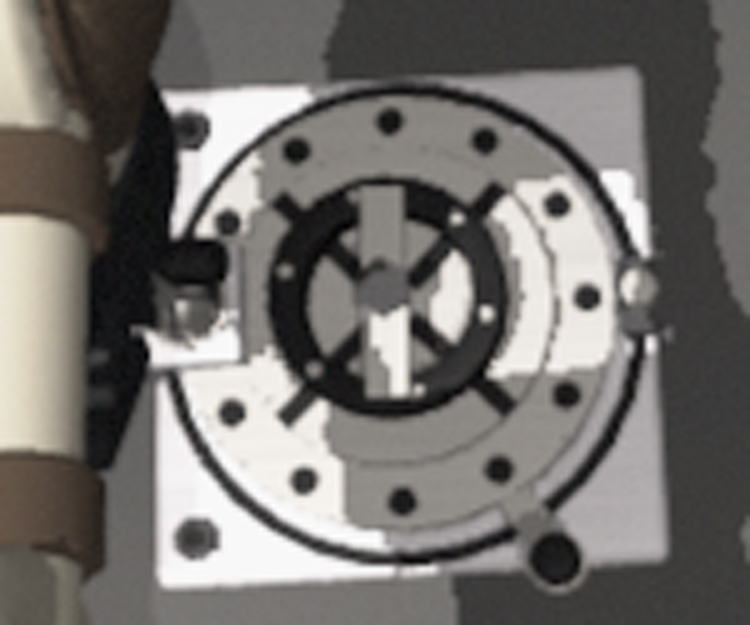

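The fixture is unmoved at the same pixels, and the bar now lies along its y. Lowering into the rest notch.

>>> carry_out --pt "5 0 0 -0.4 0" --pt "5 0 0 -0.8 0" --pt "5 0 0 -1.2 0" --pt "5 0 0 -1.6 0" --pt "5 0 0 -2 0"

```text
clock: 20.0
position: [0.5759, 0.108, 0.199]
tcp_rot: [0.0, 0.726, 0.688, 0.0]
wrist_force: [-1.8, -1.2, -14.7]
width: 0.132
```

>>> carry_out --pt "5 0 0 -0.4 0" --pt "5 0 0 -0.8 0" --pt "5 0 0 -1.2 0" --pt "5 0 0 -1.5 0" --pt "5 0 0 -1.5 0"

```text
clock: 20.5
position: [0.5759, 0.108, 0.1979]
tcp_rot: [0.0, 0.726, 0.688, 0.0]
wrist_force: [-2.6, -3.1, -10.7]
width: 0.134
```

>>> carry_out --pt "5 0.2 0 -0.4 0" --pt "5 0.2 0 -0.8 0" --pt "5 0.2 0 -1.2 0" --pt "5 0.2 0 -1.2 0" --pt "5 0.2 0 -1.2 0"

```text
clock: 21.0
position: [0.576, 0.108, 0.1977]
tcp_rot: [0.0, 0.726, 0.688, 0.0]
wrist_force: [-5.7, -2.3, -4.8]
width: 0.133
```

Run:
```python
from h import *
show()
```

```text
{'clock': np.float64(21.0), 'q': array([-2.0500e-02,  2.1260e-01,  1.6026e+00, -5.0000e-04,  1.3259e+00,
        3.3900e-02]), 'position': array([0.576 , 0.108 , 0.1977]), 'tcp_rot': array([3.000e-04, 7.260e-01, 6.877e-01, 0.000e+00]), 'wrist_force': array([-5.7153, -2.327 , -4.7745]), 'torque': array([-0.4075,  1.0476, -0.0101]), 'width': np.float64(0.1325)}
```

Seated, since the force falls off with no further travel. I'll relax the load to zero and open.

>>> carry_out --pt "5 -0.3 -0.3 -0.3 0" --pt "5 -0.7 -0.3 -0.6 0" --pt "5 -0.8 -0.3 -0.8 0" --pt "5 -0.8 -0.3 -0.8 0" --pt "5 -0.8 -0.3 -0.8 0"

```text
clock: 21.5
position: [0.576, 0.108, 0.1977]
tcp_rot: [0.001, 0.726, 0.688, 0.001]
wrist_force: [-5.1, -3.0, -2.4]
width: 0.131
```

>>> carry_out --pt "8 0 0 0 0" --pt "10 0 0 0 0" --pt "12 0 0 0 0" --pt "14 0 0 0 0" --pt "16 0 0 0 0"

```text
clock: 22.0
position: [0.5774, 0.1082, 0.1981]
tcp_rot: [0.002, 0.726, 0.688, 0.003]
wrist_force: [0.2, 0.2, -0.5]
width: 0.19
```

>>> carry_out --pt "20 0 0 0 0" --pt "25 0 0 0 0" --pt "30 0 0 0 0" --pt "35 0 0 0 0" --pt "35 0 0 0 0"

```text
clock: 22.5
position: [0.5752, 0.1078, 0.1954]
tcp_rot: [0.0, 0.726, 0.688, 0.0]
wrist_force: [-0.2, 0.1, -0.6]
width: 0.41
```

Run:
```python
from h import *
show()
c=capture("wrist");crop(c,160,160,240,180,3,"w9.png")
```

```text
{'clock': np.float64(22.5), 'q': array([-2.1000e-02,  2.1270e-01,  1.6072e+00,  1.0000e-04,  1.3215e+00,
        3.3300e-02]), 'position': array([0.5752, 0.1078, 0.1954]), 'tcp_rot': array([0.000e+00, 7.261e-01, 6.876e-01, 1.000e-04]), 'wrist_force': array([-0.2091,  0.0614, -0.596 ]), 'torque': array([ 0.0196,  0.0037, -0.0497]), 'width': np.float64(0.4098)}
```

View pics/w9.png

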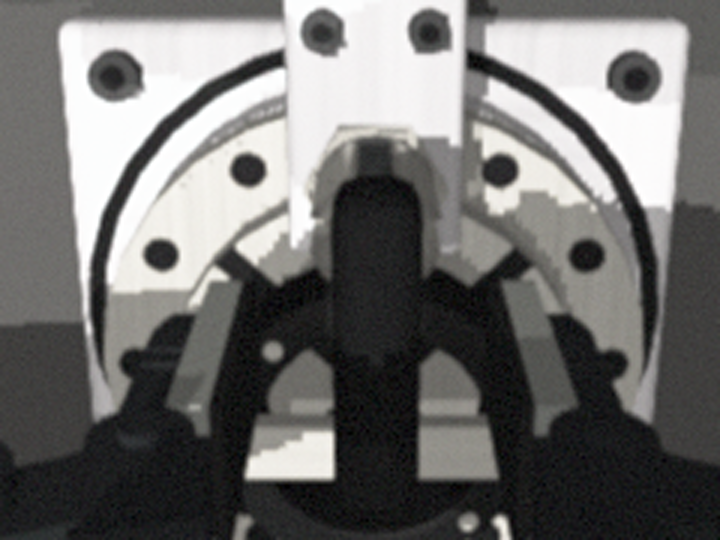

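Gripper is clear on both sides. I'll rise and go over the lever, turning the jaws to its tangent.

>>> carry_out --pt "35 0 0 20 0" --pt "35 0 0 45 0" --pt "40 -10 -12 60 -8" --pt "45 -30 -36 60 -16" --pt "45 -50 -60 60 -24"

```text
clock: 23.05
position: [0.5249, 0.0474, 0.2561]
tcp_rot: [0.001, 0.854, 0.52, 0.001]
wrist_force: [0.5, 0.2, -0.2]
width: 0.528
```

>>> carry_out --pt "45 -15 -18 0 -8" --pt "45 -30 -36 0 -16" --pt "45 -40 -46 -10 -24" --pt "45 -40 -46 -30 -32" --pt "45 -40 -46 -40 -36"

```text
clock: 23.55
position: [0.4842, 0.0016, 0.2141]
tcp_rot: [-0.0, 0.973, 0.23, -0.001]
wrist_force: [-0.6, 1.5, 0.1]
width: 0.521
```

Run:
```python
from h import *
show()
s=ctrl.get_state();p=s["position"]; M=Rm(s["tcp_rot"]);print(M[:,1])
a=capture("top");crop(a,165,175,150,125,5,"t5.png")
b=capture("scene");crop(b,245,150,150,140,4,"s6.png")
c=capture("wrist");cv2.imwrite("pics/w10.png",c["color"][:,:,::-1]);print("tcp",proj(c,p),"lever",proj(c,[.4855,.001,.143]))
T=lambda x,y:((x+.5)/5-.5+165,(y+.5)/5-.5+175)
print(onz(a,*T(557,556),.143))
```

```text
{'clock': np.float64(23.55), 'q': array([-2.4700e-01, -6.6000e-02,  1.8639e+00,  1.0000e-04,  1.3450e+00,
        8.6000e-01]), 'position': array([0.4842, 0.0016, 0.2141]), 'tcp_rot': array([-3.000e-04,  9.732e-01,  2.298e-01, -6.000e-04]), 'wrist_force': array([-0.5962,  1.4657,  0.1056]), 'torque': array([-0.002 ,  0.0419,  0.0091]), 'width': np.float64(0.5215)}
[ 0.44737818 -0.89434441 -0.00092177]
tcp [282.81973585 270.48825681] lever [284.88822033 217.62990373]
[ 4.84506359e-01 -2.61640133e-04  1.43000000e-01]
```

View pics/w10.png

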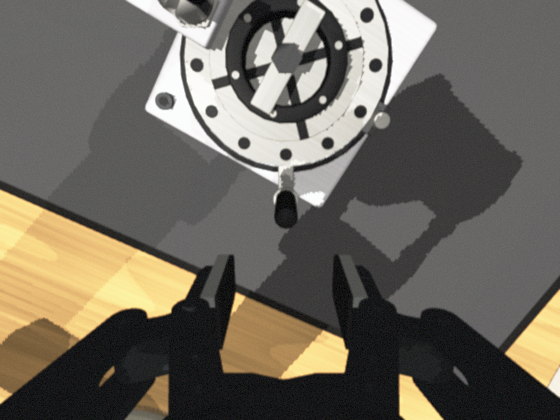

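View pics/t5.png

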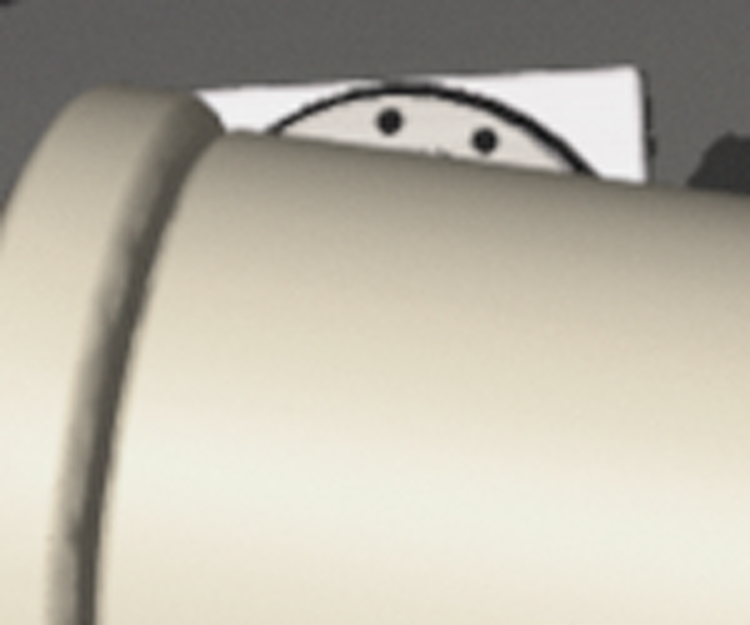

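View pics/s6.png

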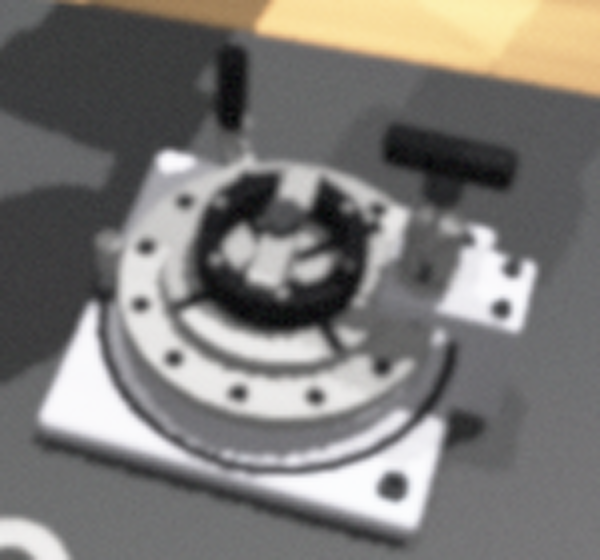

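The plunger stays up by itself with the bar along y. The wrist view has the lever top at about (286,217), predicted (285,217.6), with the finger middle at 284.5. Descending over it.

>>> carry_out --pt "45 0.5 -0.5 -25 0" --pt "45 0.5 -0.5 -50 0" --pt "45 0.5 -0.5 -75 0" --pt "45 0.5 -0.5 -95 0" --pt "45 0.5 -0.5 -103 0"

```text
clock: 24.2
position: [0.485, 0.0016, 0.1113]
tcp_rot: [-0.0, 0.972, 0.233, -0.001]
wrist_force: [-0.4, -0.1, 0.6]
width: 0.526
```

>>> carry_out --pt "40 0 0 0 0" --pt "35 0 0 0 0" --pt "32 0 0 0 0" --pt "30 0 0 0 0" --pt "28 0 0 0 0"

```text
clock: 24.7
position: [0.4861, 0.0012, 0.1131]
tcp_rot: [0.0, 0.973, 0.233, 0.001]
wrist_force: [0.8, -0.4, -0.7]
width: 0.332
```

Run:
```python
from h import *
show()
c=capture("wrist");crop(c,160,140,240,180,3,"w11.png")
C=np.array([.5713,.0441]);t0=-153.3
P=lambda t:C+.098*np.array([np.cos(np.radians(t)),np.sin(np.radians(t))])
for d in range(0,66,4): print(d,np.round((P(t0+d)-P(t0))*1000,1))
```

```text
{'clock': np.float64(24.7), 'q': array([-0.2467,  0.0559,  1.9557,  0.    ,  1.1287,  0.8547]), 'position': array([0.4861, 0.0012, 0.1131]), 'tcp_rot': array([3.000e-04, 9.726e-01, 2.325e-01, 6.000e-04]), 'wrist_force': array([ 0.7507, -0.4196, -0.6556]), 'torque': array([ 0.0168, -0.0027, -0.0032]), 'width': np.float64(0.3318)}
0 [0. 0.]
4 [ 3.3 -6. ]
8 [  7.  -11.8]
12 [ 11.1 -17.2]
16 [ 15.5 -22.4]
20 [ 20.3 -27.3]
24 [ 25.5 -31.8]
28 [ 30.9 -35.9]
32 [ 36.6 -39.7]
36 [ 42.6 -43.1]
40 [ 48.8 -46. ]
44 [ 55.2 -48.5]
48 [ 61.7 -50.5]
52 [ 68.3 -52.1]
56 [ 75.1 -53.2]
60 [ 81.9 -53.8]
64 [ 88.7 -54. ]
```

View pics/w11.png

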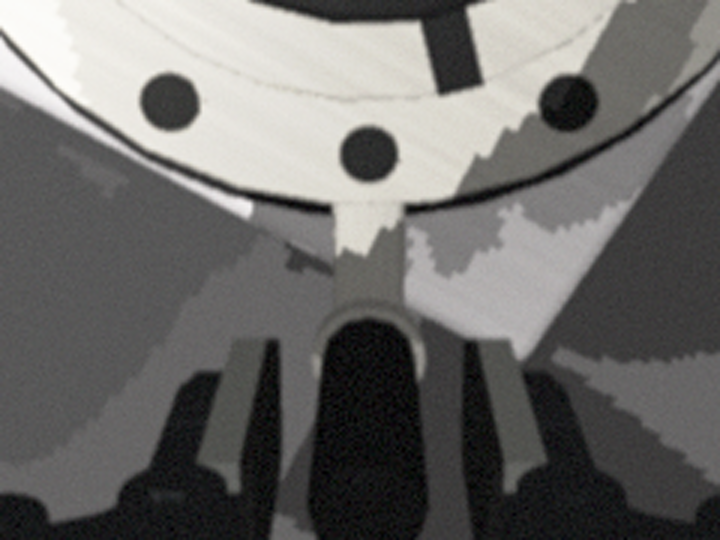

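>>> carry_out --pt "22 0 0 0 0" --pt "20 0 0 0 0" --pt "20 0 0 0 0" --pt "20 0.7 -1.5 0 1" --pt "20 1.6 -3 0 2"

```text
clock: 25.25
position: [0.487, -0.0016, 0.1123]
tcp_rot: [-0.0, 0.968, 0.25, -0.0]
wrist_force: [0.2, 0.4, 0.2]
width: 0.236
```

>>> carry_out --pt "20 1.7 -3 0 2" --pt "20 3.5 -5.9 0 4" --pt "20 5.4 -8.8 0 6" --pt "20 7.5 -11.6 0 8" --pt "20 9.5 -14.2 0 10"

```text
clock: 25.75
position: [0.4966, -0.0159, 0.1123]
tcp_rot: [-0.0, 0.943, 0.334, -0.0]
wrist_force: [-0.2, 1.1, 0.6]
width: 0.235
```

Run:
```python
from h import *
show()
c=capture("wrist");crop(c,160,140,240,180,3,"w12.png")
b=capture("scene");crop(b,245,150,150,140,4,"s7.png")
```

```text
{'clock': np.float64(25.75), 'q': array([-2.7590e-01,  8.6300e-02,  1.9251e+00,  2.0000e-04,  1.1307e+00,
        6.1390e-01]), 'position': array([ 0.4966, -0.0159,  0.1123]), 'tcp_rot': array([-3.000e-04,  9.426e-01,  3.339e-01, -2.000e-04]), 'wrist_force': array([-0.2124,  1.1479,  0.5698]), 'torque': array([0.1501, 0.0742, 0.0077]), 'width': np.float64(0.2351)}
```

View pics/w12.png

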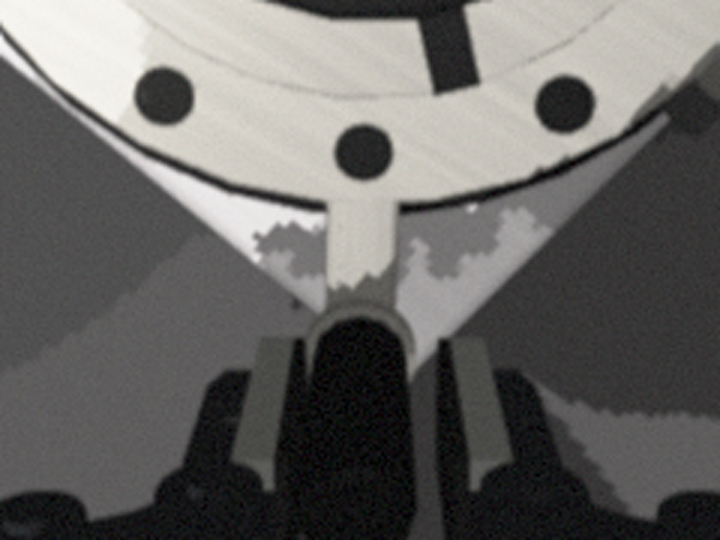

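View pics/s7.png

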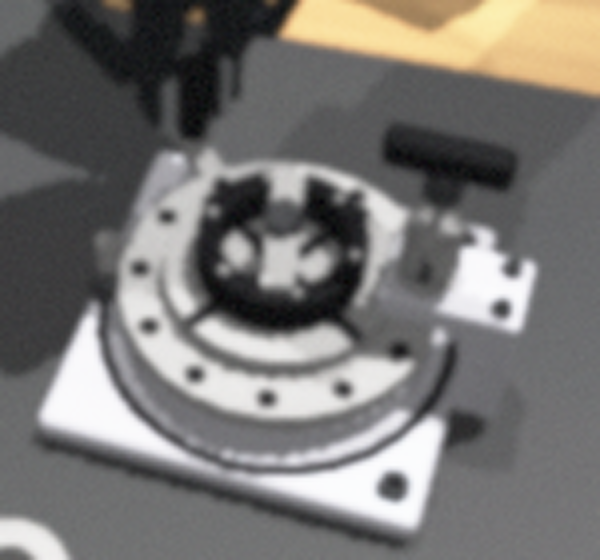

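>>> carry_out --pt "20 2.1 -2.7 0 2" --pt "20 4.4 -5.2 0 4" --pt "20 6.7 -7.7 0 6" --pt "20 9.2 -10.1 0 8" --pt "20 11.8 -12.4 0 10"

```text
clock: 26.35
position: [0.5083, -0.0281, 0.1123]
tcp_rot: [-0.0, 0.91, 0.414, -0.0]
wrist_force: [0.4, 1.5, -0.2]
width: 0.228
```

>>> carry_out --pt "20 2.6 -2.2 0 2" --pt "20 5.3 -4.3 0 4" --pt "20 8 -6.3 0 6" --pt "20 10.8 -8.2 0 8" --pt "20 13.7 -10.1 0 10"

```text
clock: 26.85
position: [0.5221, -0.0381, 0.1123]
tcp_rot: [-0.0, 0.871, 0.492, -0.0]
wrist_force: [-0.8, 0.4, -0.3]
width: 0.231
```

>>> carry_out --pt "20 2.4 -1.4 0 1.6" --pt "20 4.8 -2.8 0 3.2" --pt "20 7.2 -4 0 4.8" --pt "20 9.7 -5.2 0 6.4" --pt "20 12.2 -6.3 0 8"

```text
clock: 27.35
position: [0.5345, -0.0447, 0.1123]
tcp_rot: [-0.0, 0.834, 0.552, -0.0]
wrist_force: [-1.6, 1.2, -0.4]
width: 0.241
```

Run:
```python
from h import *
show()
c=capture("wrist");crop(c,160,100,240,200,3,"w13.png")
b=capture("scene");crop(b,245,150,150,140,4,"s8.png")
```

```text
{'clock': np.float64(27.35), 'q': array([-0.3089,  0.1845,  1.8156,  0.    ,  1.1417,  0.0924]), 'position': array([ 0.5345, -0.0447,  0.1123]), 'tcp_rot': array([-1.000e-04,  8.338e-01,  5.520e-01, -1.000e-04]), 'wrist_force': array([-1.5793,  1.2245, -0.3918]), 'torque': array([ 0.1453,  0.0457, -0.0442]), 'width': np.float64(0.2406)}
```

View pics/w13.png

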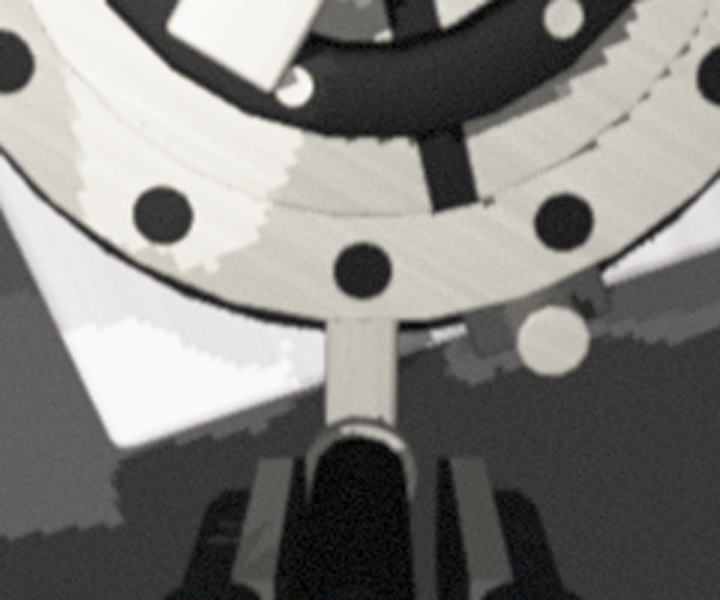

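View pics/s8.png

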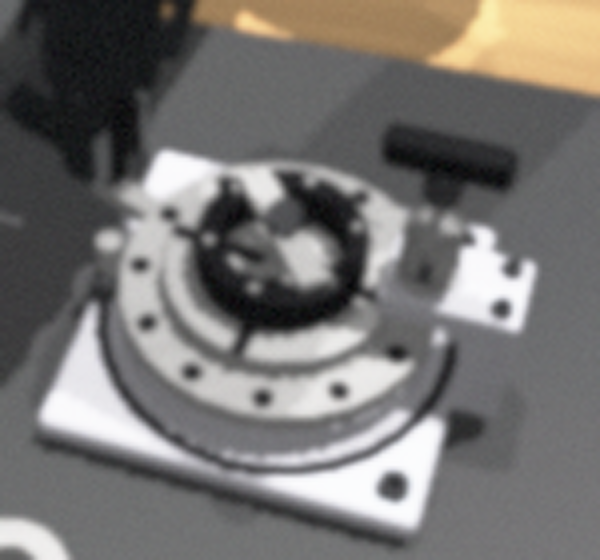

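About 14° is left, with the post edge at (518,340) and the arm edge at (397,340) in w13. I'll go slower from here.

>>> carry_out --pt "20 2.5 -1.1 0 1.6" --pt "20 5.1 -2 0 3.2" --pt "20 7.7 -2.9 0 4.8" --pt "20 10.3 -3.8 0 6.4" --pt "20 12.5 -4.4 0 7.8"

```text
clock: 27.95
position: [0.5472, -0.0492, 0.1124]
tcp_rot: [0.0, 0.794, 0.607, 0.0]
wrist_force: [-0.3, 1.3, 0.2]
width: 0.237
```

>>> carry_out --pt "20 0.8 -0.2 0 0.5" --pt "20 1.6 -0.4 0 1" --pt "20 2.4 -0.6 0 1.5" --pt "20 3.2 -0.8 0 2" --pt "20 3.2 -0.8 0 2"

```text
clock: 28.45
position: [0.5502, -0.0499, 0.1124]
tcp_rot: [0.0, 0.784, 0.62, 0.0]
wrist_force: [-0.2, -0.1, -0.4]
width: 0.238
```

Run:
```python
from h import *
show()
c=capture("wrist");crop(c,160,100,240,200,3,"w14.png")
```

```text
{'clock': np.float64(28.45), 'q': array([-0.3092,  0.2231,  1.7701,  0.    ,  1.1481, -0.0771]), 'position': array([ 0.5502, -0.0499,  0.1124]), 'tcp_rot': array([1.000e-04, 7.842e-01, 6.205e-01, 1.000e-04]), 'wrist_force': array([-0.235 , -0.1172, -0.407 ]), 'torque': array([ 0.0118,  0.0481, -0.0438]), 'width': np.float64(0.2375)}
```

View pics/w14.png

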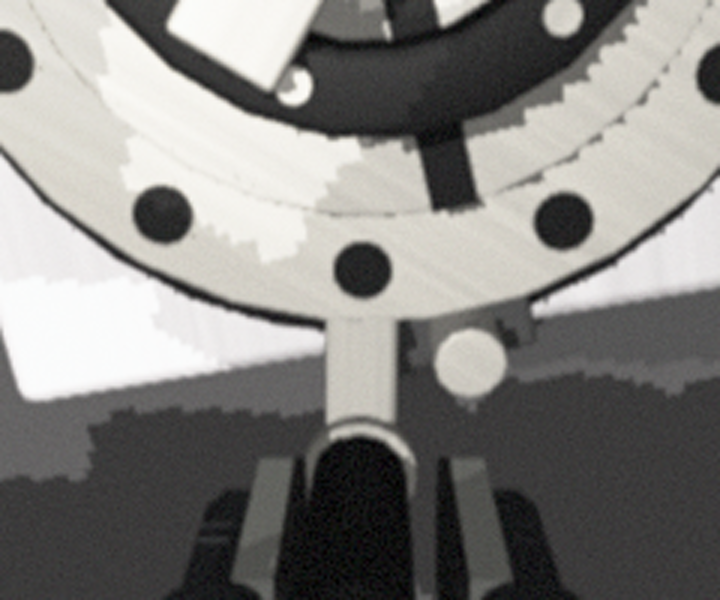

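Gap is now about 6.5 mm, or 4.7°.

>>> carry_out --pt "20 1 -0.2 0 0.6" --pt "20 2 -0.4 0 1.2" --pt "20 3 -0.6 0 1.8" --pt "20 4 -0.8 0 2.4" --pt "20 5 -1 0 3"

```text
clock: 29.0
position: [0.5552, -0.0509, 0.1124]
tcp_rot: [0.0, 0.768, 0.641, -0.0]
wrist_force: [-0.5, -0.3, 0.2]
width: 0.237
```

>>> carry_out --pt "20 0.2 0 0 0.1" --pt "20 0.4 -0.1 0 0.2" --pt "20 0.6 -0.1 0 0.3" --pt "20 0.8 -0.1 0 0.4" --pt "20 0.8 -0.1 0 0.5"

```text
clock: 29.5
position: [0.5559, -0.051, 0.1124]
tcp_rot: [0.0, 0.765, 0.644, -0.0]
wrist_force: [-0.5, 0.2, -0.5]
width: 0.234
```

Run:
```python
from h import *
show()
c=capture("wrist");crop(c,160,100,240,200,3,"w15.png")
```

```text
{'clock': np.float64(29.5), 'q': array([-3.0790e-01,  2.3720e-01,  1.7533e+00, -1.0000e-04,  1.1510e+00,
       -1.3670e-01]), 'position': array([ 0.5559, -0.051 ,  0.1124]), 'tcp_rot': array([ 1.000e-04,  7.650e-01,  6.441e-01, -0.000e+00]), 'wrist_force': array([-0.4765,  0.203 , -0.5285]), 'torque': array([0.0483, 0.1075, 0.008 ]), 'width': np.float64(0.2342)}
```

View pics/w15.png

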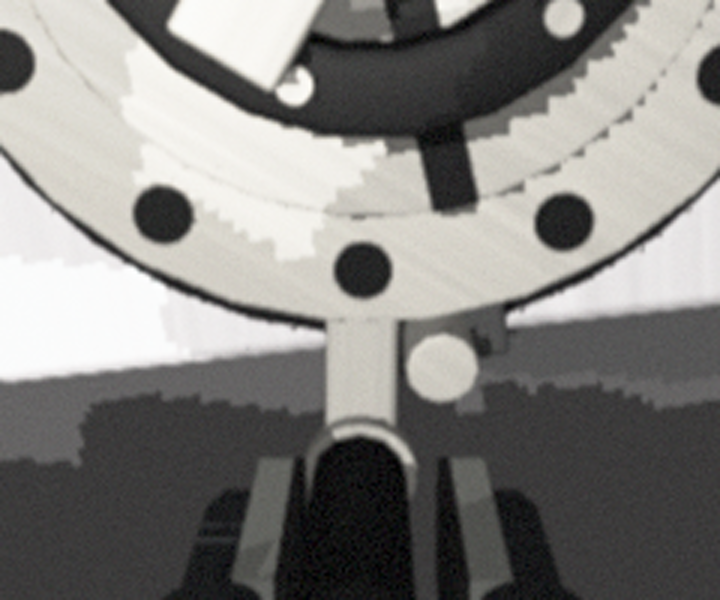

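>>> carry_out --pt "20 0.2 0 0 0.1" --pt "20 0.4 -0.1 0 0.2" --pt "20 0.6 -0.1 0 0.3" --pt "20 0.8 -0.1 0 0.4" --pt "20 1 -0.1 0 0.5"

```text
clock: 30.05
position: [0.5569, -0.0511, 0.1124]
tcp_rot: [-0.0, 0.762, 0.647, -0.0]
wrist_force: [-0.9, -0.7, 0.6]
width: 0.229
```

>>> carry_out --pt "20 0.1 0 0 0.1" --pt "20 0.2 0 0 0.1" --pt "20 0.3 0 0 0.2" --pt "20 0.4 -0.1 0 0.2" --pt "20 0.5 -0.1 0 0.3"

```text
clock: 30.55
position: [0.5574, -0.0511, 0.1124]
tcp_rot: [-0.0, 0.76, 0.649, 0.0]
wrist_force: [-1.1, -0.3, 0.8]
width: 0.236
```

>>> carry_out --pt "20 0.1 0 0 0.1" --pt "20 0.2 0 0 0.1" --pt "20 0.3 0 0 0.2" --pt "20 0.4 -0.1 0 0.2" --pt "20 0.4 -0.1 0 0.2"

```text
clock: 31.05
position: [0.5576, -0.0511, 0.1123]
tcp_rot: [-0.0, 0.759, 0.651, -0.0]
wrist_force: [-3.3, 0.1, 1.0]
width: 0.233
```

Run:
```python
from h import *
show()
c=capture("wrist");crop(c,230,190,90,70,8,"w16.png")
```

```text
{'clock': np.float64(31.05), 'q': array([-3.0730e-01,  2.4180e-01,  1.7480e+00,  1.0000e-04,  1.1525e+00,
       -1.5350e-01]), 'position': array([ 0.5576, -0.0511,  0.1123]), 'tcp_rot': array([-3.000e-04,  7.593e-01,  6.507e-01, -2.000e-04]), 'wrist_force': array([-3.3171,  0.1309,  0.9993]), 'torque': array([0.0523, 0.4152, 0.0126]), 'width': np.float64(0.2331)}
```

View pics/w16.png

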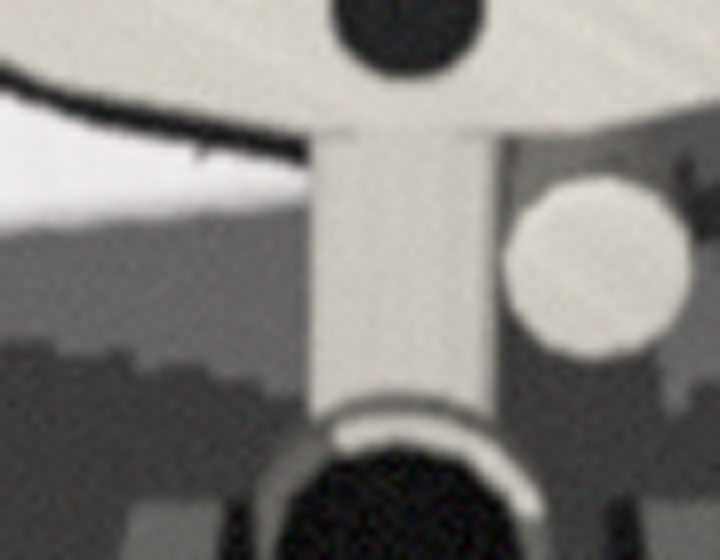

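Contact: Fx went from −1 to −3.3 N, and the arm edge meets the post. I'll back the trailing finger off by 2 mm (within the 4 mm of slack) and open.

>>> carry_out --pt "20 0 0 0 0" --pt "20 -0.6 0.1 0 0" --pt "20 -1.2 0.2 0 0" --pt "22 -1.8 0.4 0 0" --pt "24 -2 0.4 0 0"

```text
clock: 31.6
position: [0.556, -0.0509, 0.1125]
tcp_rot: [0.0, 0.759, 0.651, 0.0]
wrist_force: [-0.4, 0.2, -0.5]
width: 0.284
```

>>> carry_out --pt "28 0 0 0 0" --pt "32 0 0 0 0" --pt "36 0 0 0 0" --pt "40 0 0 0 0" --pt "45 0 0 0 0"

```text
clock: 32.1
position: [0.5558, -0.0509, 0.1124]
tcp_rot: [0.0, 0.759, 0.651, 0.0]
wrist_force: [-0.0, 0.5, 0.6]
width: 0.527
```

Run:
```python
from h import *
show()
c=capture("wrist");crop(c,160,120,240,180,3,"w17.png")
```

```text
{'clock': np.float64(32.1), 'q': array([-0.3078,  0.237 ,  1.7536, -0.    ,  1.151 , -0.1539]), 'position': array([ 0.5558, -0.0509,  0.1124]), 'tcp_rot': array([0.    , 0.7594, 0.6507, 0.    ]), 'wrist_force': array([-0.0462,  0.4792,  0.6289]), 'torque': array([-0.007 , -0.0049, -0.0661]), 'width': np.float64(0.5271)}
```

View pics/w17.png

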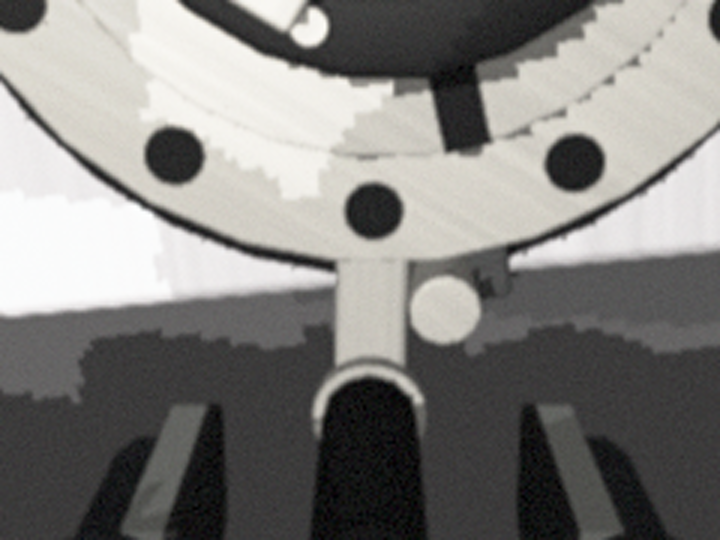

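Run:
```python
from h import *
c=capture("wrist");crop(c,230,190,90,70,8,"w18.png")
g=cv2.imread("pics/w16.png",0);h=cv2.imread("pics/w18.png",0)
print(c["color"][222:226,285:305].mean(2).round())
```

```text
[[198. 199. 197. 195. 193. 194. 194. 192. 180. 155. 126. 141. 194. 204.
  206. 206. 206. 205. 205. 202.]
 [195. 195. 198. 196. 192. 191. 195. 190. 182. 152. 117. 134. 191. 203.
  203. 202. 204. 206. 203. 204.]
 [196. 193. 196. 195. 194. 193. 193. 190. 176. 151. 110. 121. 190. 202.
  200. 199. 199. 203. 205. 202.]
 [193. 196. 192. 198. 193. 190. 194. 192. 180. 151.  97. 111. 179. 201.
  197. 200. 197. 198. 202. 205.]]
```

View pics/w18.png

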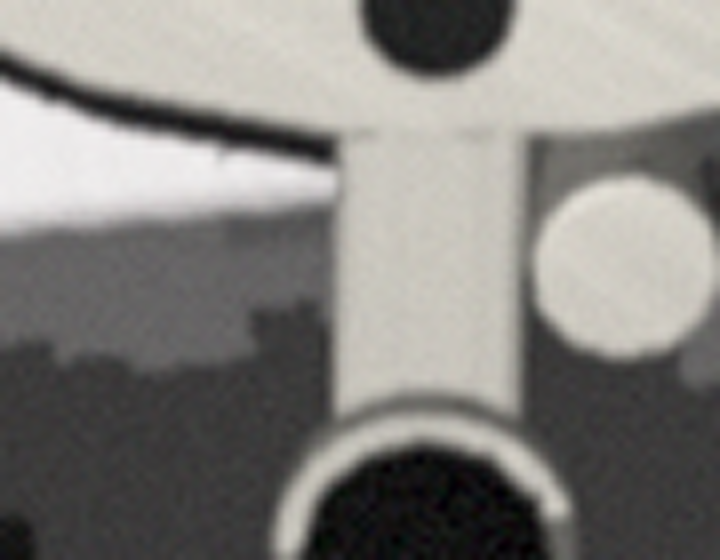

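In w16 (pressed) and w18 (released) the post edge lies 95 px from the hole centre, so the lever stayed on the post. Rising clear.

>>> carry_out --pt "45 0 0 15 0" --pt "45 0 0 40 0" --pt "45 0 0 80 0" --pt "45 0 0 125 0" --pt "45 0 0 160 0"

```text
clock: 32.7
position: [0.5563, -0.051, 0.2767]
tcp_rot: [0.002, 0.759, 0.651, 0.001]
wrist_force: [1.3, -0.3, 0.2]
width: 0.532
```

>>> carry_out --pt "45 -25 -30 0 0" --pt "45 -50 -60 0 0" --pt "45 -80 -100 0 0" --pt "45 -110 -140 0 0" --pt "45 -140 -180 0 0"

```text
clock: 33.2
position: [0.4146, -0.2321, 0.2739]
tcp_rot: [0.001, 0.759, 0.651, 0.0]
wrist_force: [0.0, -1.3, -0.3]
width: 0.528
```

Run:
```python
from h import *
show()
a=capture("top");crop(a,165,175,150,125,5,"t6.png");cv2.imwrite("pics/top6.png",a["color"][:,:,::-1])
b=capture("scene");crop(b,245,150,150,140,4,"s9.png")
```

```text
{'clock': np.float64(33.2), 'q': array([-0.7653, -0.1361,  1.81  , -0.    ,  1.4655, -0.6122]), 'position': array([ 0.4146, -0.2321,  0.2739]), 'tcp_rot': array([1.100e-03, 7.591e-01, 6.510e-01, 1.000e-04]), 'wrist_force': array([ 0.004 , -1.3358, -0.3064]), 'torque': array([ 0.0204, -0.0034, -0.0261]), 'width': np.float64(0.5279)}
```

View pics/t6.png

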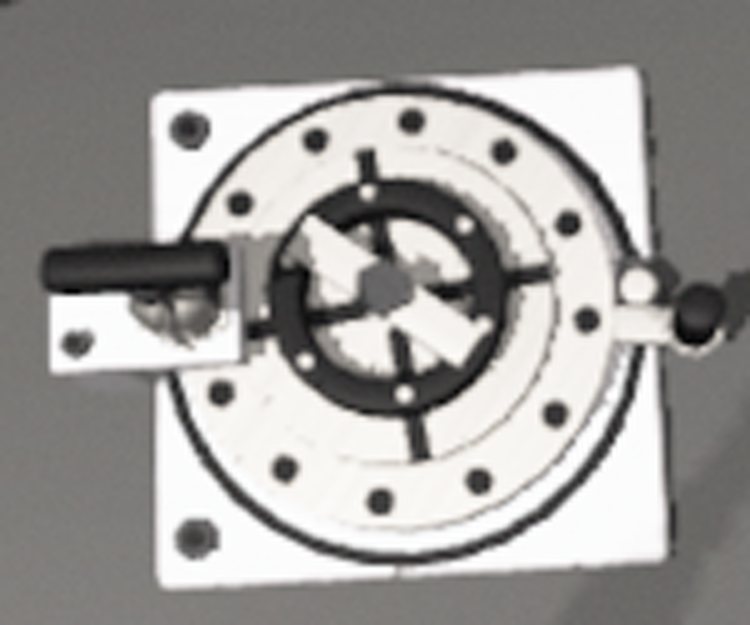

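View pics/s9.png

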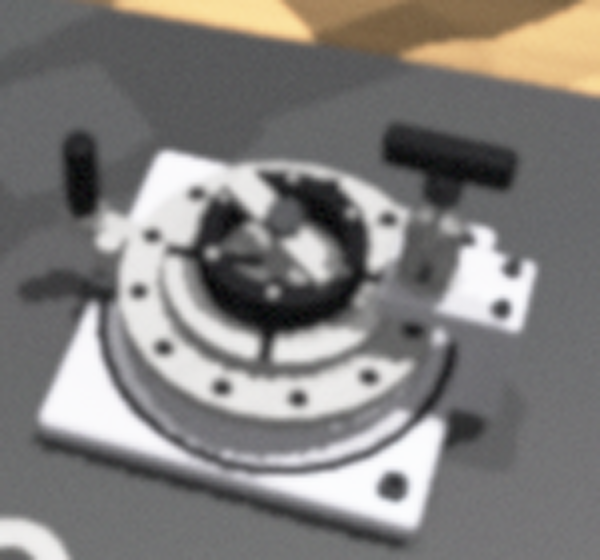

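The lever lies on the post at t6 (640,305) and the plunger is up with its bar along y. The base corners are at the same pixels as at the start. I'll settle the arm and hand in.

>>> carry_out --pt "45 0 0 0 0" --pt "45 0 0 0 0" --pt "45 0 0 0 0" --pt "45 0 0 0 0" --pt "45 0 0 0 0"

```text
clock: 33.8
position: [0.4162, -0.2301, 0.2723]
tcp_rot: [-0.0, 0.759, 0.651, 0.0]
wrist_force: [0.2, -0.8, -0.1]
width: 0.524
```

Run:
```python
from station import workorder
print(workorder.finish_job())
```

```text
the job is handed in; nothing more can be done
None
```

The fixture is free and its lever rests against the stop post; I handed the job in at about 34 s, and no verdict is reported.

- **Plunger:** I pulled it up by the T-handle and felt the shoulder at about 18.8 mm, with a peak pull of 17.7 N against the 20 N tipping limit. I eased back a little, turned it 90° clockwise with almost no torque, and let it settle in the rest notch, where it stayed up by itself.
- **Lever:** I swung it in a loose cage of the fingers with about 1 N, until contact with the post showed as 3.3 N. I then backed off, opened the fingers and moved clear.

**Last checks**
- The bar is up and along the fixture's y.
- The lever lies on the post, at the same spacing before and after release.
- The base corners are at the same top-view pixels as at the start.
- I did not go near the bystanders, and did not measure them again.

**Disagreements**
- The top and wrist cameras differed by about 2 mm on the plunger's y position. I used the wrist view, measured against the fingers.
- Sideways forces of up to about 6 N came up while lifting and when seating the plunger. I eased them with small shifts, and no movement of the fixture was visible.

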